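# Nest the measuring cups and park their caddy by the salt pig

## Robot

A 7-joint arm with a two-finger parallel gripper is mounted at the origin on the work surface. World frame = base frame: x ahead of the robot, y to its left, z up, the work surface at z = 0. Lengths are in m, angles in rad, forces in N, time in s.
With the tool pointing down it reaches from about 0.425 to 0.925 m from the base axis. Payload 6.8 kg.
Tool frame: the origin (TCP) lies between the finger pads; the fingertips stand r.tcp_to_tips ahead of it and the grasp point (between the pads) is the TCP (r.tcp_to_tips is the distance from the TCP to the fingertips, in m); z points along the fingers, y is the line along which they close (so a half turn about z gives the same grasp; the last joint's range is limited). The gripper opens to 85 mm and grips with 20 to 120 N. Pads are 22 mm wide; open, the fingers measure 114 mm over their backs; the gripper's body (76 mm by 85 mm) begins 54 mm behind the grasp point. The pads swing forward as they close: fully open they stand 13 mm farther back than shut.
Start: joints at [-1.356, 0.477, 0.022, 1.555, -0.011, 1.109, -0.083], TCP at [0.214, 0.64, 0.25] pointing down, gripper open.
Joint ranges: [-2.96, 2.96], [-0.34, 2.1], [-1.41, 1.46], [0.24, 2.44], [-1.37, 4.51], [0.17, 1.92], [-2.96, 2.96]. Speed limits (rad/s): [2.39, 2.39, 3.14, 3.14, 3.14, 3.14, 3.14].

## Interface

Orientations are given as a rotation vector (axis times angle).
In Python, from bench import r gives the robot as it stands.
- The arm moves only by the tool servo_tool, never from a script. Its argument "commands" is a list of rows, each a list of 2 entries, a list of its own where there are three numbers: the shift along the tool's x, y, z normalised to -1 to 1, where 1 is 250 mm, then the turn, a rotation vector about the tool's x, y, z normalised to -1 to 1, where 1 is 90 degrees. In form: [[[dx, dy, dz], [ax, ay, az]], ...]. A call has 1 to 20 rows; each row is the pose to reach, as a shift and turn from the pose commanded when the call began, along the tool's axes at that moment; what a row does not reach only later rows make up. A row lasts 1/10 s, in which the tool goes at most 50 mm and 8.59 degrees, less where a joint would pass 70% of its speed; a pose out of reach is approached as far as the arm can. A call with a number of a shift or a turn outside -1 to 1 is refused whole. A call with a gripper value outside its range is refused whole. "claw" is the closure, from 0 (fully open) to 1 (shut), set as the call begins (left out, the last holds). The fingers move at their own pace and stop on an object; "squeeze" is the grip in N (left out, the last holds). Time passes only in rows, so rows that repeat a pose let the fingers close. It gives the time, the measured TCP pose, the force, the opening and the grip force at its end, in the units of the state.
- r.get_obs(): the state, without advancing time (a new reading comes with each control period).
- r.grab_frame(name): name is "side" or "top"; returns (picture, depth): 480x640x3 uint8, red, green, blue; 480x640 float32, m along the optical axis (not along the pixel's ray), 0 where there is no reading.
- r.camera_model(name): a dict with "fx", "fy", "cx", "cy" (pixels), "extrinsics" (4x4, takes a point from camera to world coordinates). Camera axes: x right, y down, z forward; pixel columns grow to the right and rows downward; lengths in m; the calibration is good to about 2 mm. A picture is of the moment at which its call begins. camera_model takes no time and is no camera call.
- r.hand_in(): hands the job in; it is judged then, once.
Trained networks look in the newest picture that a camera, given by its name, has taken for a name from the list of things; names that differ only in an ending like _2 or _b are one class to them, and where a whole thing is asked for, a point or a joint stands for the part that bears it (a point fixed in the world has none). Each returns a list of dicts, best first, with "confidence" (0 to 1); they miss things now and then, are a little off and sometimes report something else, mostly with a low value. They report only what shows in the picture. A call takes as long as a camera call. They do not tell look-alikes from the thing itself.
- r.boxes_of(camera, target): "uv" ([column, row] in pixels, amid what is visible of it).
- r.mark_of(camera, target): "uv" ([column, row] in pixels: a listed point, or the origin of a listed thing).
The state is a dict: "clock": time; "joints": joint angles; "qvel": joint speeds; "tau": joint torques, N m; "tcp_pos": TCP position; "orientation": TCP orientation; "contact_force": force on the tool from outside, world axes, zero at the start; "moment": the same for the moment, N m; "grip_width": finger opening in m; "gripper_force": force on a finger pad.
Only numpy, scipy, OpenCV 4.12 (cv2) and the standard library are available. Lean on these libraries where they do the work, as an engineer would, in place of code of your own. Each camera call takes 0.05 s, during which the arm holds its last target. There are 200 camera calls.

## Task

Take the egg timer off the sliding caddy and stand it upright on the cork coaster, then nest all the tin measuring cups that are out, each upright inside the next larger one, with the largest standing in the caddy's tray. Once the whole set is nested, slide the loaded caddy along its rail right up to the end stop on the side where the salt pig stands. Leave the other things on the sill where they are.

Things in the scene. Friction and masses are not known exactly. Their poses are not given: they have to be found in the camera images.
- cup1: largest of five bare tin measuring cups (may be absent): straight, round, outer diameter 96 mm, 60 high to the rim, wall 2.5, floor 4 mm. Origin: centre of underside, z up. An upright strap handle stands on the rim on its -x side, 9 mm thick (along x), 14 wide, 45 tall, centred 50 mm from the axis. Nested, it stands on the next larger cup's floor; handles clash unless they point well apart
- cup1_grip (a point): point on the handle of the largest cup, at its centre line, 12 mm below its top, 93 mm above the cup's underside; axes as the cup's
- cup2: second of five bare tin measuring cups (may be absent): straight, round, outer diameter 82 mm, 59 high to the rim, wall 2.5, floor 4 mm. Origin: centre of underside, z up. An upright strap handle stands on the rim on its -x side, 9 mm thick (along x), 14 wide, 45 tall, centred 43 mm from the axis. Nested, it stands on the next larger cup's floor; handles clash unless they point well apart
- cup2_grip (a point): point on the handle of the second cup, at its centre line, 12 mm below its top, 92 mm above the cup's underside; axes as the cup's
- cup3: third of five bare tin measuring cups (may be absent): straight, round, outer diameter 68 mm, 58 high to the rim, wall 2.5, floor 4 mm. Origin: centre of underside, z up. An upright strap handle stands on the rim on its -x side, 9 mm thick (along x), 14 wide, 45 tall, centred 36 mm from the axis. Nested, it stands on the next larger cup's floor; handles clash unless they point well apart
- cup3_grip (a point): point on the handle of the third cup, at its centre line, 12 mm below its top, 91 mm above the cup's underside; axes as the cup's
- cup4: fourth of five bare tin measuring cups (may be absent): straight, round, outer diameter 54 mm, 57 high to the rim, wall 2.5, floor 4 mm. Origin: centre of underside, z up. An upright strap handle stands on the rim on its -x side, 9 mm thick (along x), 14 wide, 45 tall, centred 29 mm from the axis. Nested, it stands on the next larger cup's floor; handles clash unless they point well apart
- cup4_grip (a point): point on the handle of the fourth cup, at its centre line, 12 mm below its top, 90 mm above the cup's underside; axes as the cup's
- cup5: smallest of five bare tin measuring cups (may be absent): straight, round, outer diameter 40 mm, 56 high to the rim, wall 2.5, floor 4 mm. Origin: centre of underside, z up. An upright strap handle stands on the rim on its -x side, 9 mm thick (along x), 14 wide, 45 tall, centred 22 mm from the axis. Nested, it stands on the next larger cup's floor; handles clash unless they point well apart
- cup5_grip (a point): point on the handle of the smallest cup, at its centre line, 12 mm below its top, 89 mm above the cup's underside; axes as the cup's
- caddy_seat (a point): centre of the caddy's flat wooden tray floor, 30 mm above the sill. The tray is 130 mm square outside and 118 mm square inside, with a rim 10 mm high; y runs along the rail, -x to the robot's side
- caddy_grip (a point): centre of the upright wooden grip post at the middle of the tray's robot-side edge, 72 mm from the tray's centre: 14 mm square, its top 115 mm above the sill (this point is 15 mm below the top); pinch it from above to draw the caddy along
- caddy (a joint): position of the caddy along its rail in m, growing to +y (the robot's left); the end stops are at -0.14 and +0.14; it starts near the middle and stays where it is left (about 3 N to move)
- rail: the fixed rail of the caddy: two steel bars along its own y axis, 450 mm long, with dark wooden end blocks; origin on the sill under its middle
- egg_timer: steel egg timer, a round flat-bottomed egg 56 mm in diameter at 22 mm height and 67 mm high, tapering to the top; origin at the centre of its underside (46 mm across), z up; starts standing in the caddy's tray
- coaster: fixed round cork coaster, 96 mm in diameter and 5 mm thick; origin at the centre of its underside, on the sill
- salt_pig: white porcelain salt pig, a rounded jar 102 mm across and 126 mm high with a dark slanting mouth; origin under its centre; stands near one end of the rail
- bell_timer: brass bell-shaped kitchen timer, 76 mm across, 78 mm high; origin under its centre; stands near the other end of the rail; a bystander
- jar: cobalt glass jar with a cork lid, 72 mm across, 110 mm high, behind the rail; a bystander; origin under its centre
- mill: dark wooden pepper mill, 50 mm across, 120 mm high, behind the rail; a bystander; origin under its centre
- ramekin: white porcelain ramekin without a handle, 72 mm across, 35 mm high, at the left; not one of the measuring cups, a bystander; origin under its centre
- spoon: wooden spoon 180 mm long lying at the right, along its x axis; a bystander
Mind the look-alikes: they are no part of the job. Leave any green look-alike of the salt_pig alone.

How it is judged:
On the way, in this order (a step that is already met when the one before it is completed fails the run):
1. the egg timer stands upright on the coaster (horizontal distance between egg_timer and coaster below 0.026 m and z of egg_timer in the frame of coaster between 0.002 and 0.01 m and angle between egg_timer's own z axis and vertical below 0.1 rad), for 0.2 s.
2. all the measuring cups present are nested in size order in the caddy's tray (angle between each of cup1, cup2, cup3, cup4, cup5's own z axis and vertical below 0.1 rad and horizontal distance between each of cup1, cup2, cup3, cup4, cup5 and caddy_seat below 0.045 m and z of cup1 in the frame of caddy_seat between -0.003 and 0.005 m and horizontal distance between cup2 and cup1 below 0.0075 m and z of cup2 in the frame of cup1 between 0.002 and 0.008 m and horizontal distance between cup3 and cup1 below 0.0145 m and z of cup3 in the frame of cup1 between 0.002 and 0.012 m and horizontal distance between cup4 and cup1 below 0.0215 m and z of cup4 in the frame of cup1 between 0.002 and 0.016 m and horizontal distance between cup5 and cup1 below 0.0285 m and z of cup5 in the frame of cup1 between 0.002 and 0.02 m and z of cup2 in the frame of caddy_seat between -0.003 and 0.009 m and horizontal distance between cup3 and cup2 below 0.0075 m and z of cup3 in the frame of cup2 between 0.002 and 0.008 m and horizontal distance between cup4 and cup2 below 0.0145 m and z of cup4 in the frame of cup2 between 0.002 and 0.012 m and horizontal distance between cup5 and cup2 below 0.0215 m and z of cup5 in the frame of cup2 between 0.002 and 0.016 m and z of cup3 in the frame of caddy_seat between -0.003 and 0.013 m and horizontal distance between cup4 and cup3 below 0.0075 m and z of cup4 in the frame of cup3 between 0.002 and 0.008 m and horizontal distance between cup5 and cup3 below 0.0145 m and z of cup5 in the frame of cup3 between 0.002 and 0.012 m and z of cup4 in the frame of caddy_seat between -0.003 and 0.017 m and horizontal distance between cup5 and cup4 below 0.0075 m and z of cup5 in the frame of cup4 between 0.002 and 0.008 m and z of cup5 in the frame of caddy_seat between -0.003 and 0.021 m), for 0.3 s.
3. the caddy is at the end stop on the salt pig's side (((world y of salt_pig above 0 m and value of joint caddy above 0.132 m) or (world y of salt_pig below 0 m and value of joint caddy below -0.132 m))), for 0.2 s.
At the end, for the whole second after the job is handed in: The egg timer stands upright on the coaster (axes within 26 mm); every cup present is upright (within 0.1 rad), the largest on the tray floor and each smaller one down on the floor of the next larger; the caddy is within 8 mm of the end stop on the salt pig's side; everything is at rest (all of step 1 and all of step 2 and ((world y of salt_pig above 0 m and value of joint caddy above 0.132 m) or (world y of salt_pig below 0 m and value of joint caddy below -0.132 m)) and linear speed of each of cup1, cup2, cup3, cup4, cup5, egg_timer below 0.03 m/s); the robot touches nothing.
It fails at once if a bystander is moved by more than 30 mm or tipped (distance of any of salt_pig, bell_timer, jar, mill, ramekin, spoon from where it was at the start of the episode above 0.03 m or angle between any of salt_pig, bell_timer, jar, mill, ramekin's own z axis and vertical above 0.4 rad).
Of cup1, cup2, cup3, cup4, cup5 only 4 to 5 are there at a start; the rules pass over those that are not, and their reading is None.
At some moment in a run one of cup1, cup2, cup3 may be knocked a few centimetres aside while the robot is not near it.
It also fails if it takes over 210 s, if anything falls off the work surface, if the arm or the gripper's body presses on something with over 40 N, if the wrist force passes 120 N, or if a joint passes its speed limit or range.

## Working session

There is one attempt and no reset: what is moved stays moved. The work goes in short steps, Python scripts to look and compute and a tool call to move; the robot and the scene stay as the last step left them, time stands still between calls to the robot, and variables do not carry over. Pictures are saved under pics/ and viewed, at most 14 in all, crops included, and the job is handed in when it is done.

Besides the shell and the picture viewer there is one more tool, called after "Emit:" by a JSON object that holds its "fn" and its "kwargs". servo_tool: Moves the arm, as the interface text tells. Scaled input: -1 to 1 covers 250 mm each way for a shift and 90 degrees each way for a turn. Its arguments: {"type":"object","properties":{"commands":{"type":"array"},"claw":{"type":"number"},"squeeze":{"type":"number"}},"required":["commands"]}

```bash
ls; mkdir -p pics; cat > h.py <<'E'
from bench import r
import numpy as np, cv2
from scipy.spatial.transform import Rotation as R
def grab(n,save=None):
    p,d=r.grab_frame(n)
    if save: cv2.imwrite('pics/'+save,cv2.cvtColor(p,cv2.COLOR_RGB2BGR))
    return p,d
def cloud(n,d):
    m=r.camera_model(n); v,u=np.mgrid[:480,:640]
    P=np.stack([(u-m['cx'])/m['fx']*d,(v-m['cy'])/m['fy']*d,d,np.ones_like(d)],-1)
    W=(P@np.array(m['extrinsics']).T)[...,:3]; W[d==0]=np.nan
    return W
def ray(n,uv,z):
    m=r.camera_model(n);E=np.array(m['extrinsics'])
    v=E[:3,:3]@np.array([(uv[0]-m['cx'])/m['fx'],(uv[1]-m['cy'])/m['fy'],1]);o=E[:3,3]
    return o+v*(z-o[2])/v[2]
E
python3 - <<'E'
from h import *
print(r.get_obs(), r.tcp_to_tips)
for n in('top','side'):
    p,d=grab(n,n+'0.png'); W=cloud(n,d); print(n,r.camera_model(n)['extrinsics'])
    for t in ['cup1','cup2','cup3','cup4','cup5','egg_timer','coaster','salt_pig','bell_timer','jar','mill','ramekin','spoon','caddy_grip','caddy_seat']:
        for f in ('mark_of',):
            for o in getattr(r,f)(n,t)[:3]:
                u,v=map(int,np.round(o['uv'])); w=W[min(max(v,0),479),min(max(u,0),639)]
                print(t,np.round(o['uv']),round(o['confidence'],2),np.round(w,3))
E
```

```text
pics
{'clock': 0.0, 'joints': array([-1.35607836,  0.47781263,  0.0223799 ,  1.55645573, -0.01155824,
        1.10925808, -0.08307274]), 'qvel': array([ 0.00084669,  0.00025449, -0.00067165, -0.00130042, -0.0003137 ,
        0.00059616,  0.00023278]), 'tau': array([-8.56173319e-04, -5.96458268e+01,  1.60718735e+00, -2.81193370e+01,
        1.22806284e-02,  9.19874583e-03, -8.34082414e-06]), 'tcp_pos': array([0.21398243, 0.63960666, 0.24931622]), 'orientation': array([-5.04871480e-01, -3.10056547e+00,  2.82050715e-03]), 'contact_force': array([-0.51078779,  0.06190418, -0.30044734]), 'moment': array([ 0.01513722,  0.04648692, -0.00440886]), 'gripper_force': 0.0, 'grip_width': 0.08521704746566909} 0.019
top [[-0.02951835 -0.99402533  0.10508236  0.4033205 ]
 [-0.99951234  0.02828199 -0.01323665 -0.03013505]
 [ 0.01018563 -0.10542184 -0.99437543  1.68015583]
 [ 0.          0.          0.          1.        ]]
cup1 [371. 279.] 0.85 [ 0.448 -0.233  0.001]
cup1 [219. 281.] 0.78 [0.455 0.242 0.004]
cup1 [408. 284.] 0.78 [ 0.429 -0.348  0.002]
cup2 [371. 279.] 0.85 [ 0.448 -0.233  0.001]
cup
[... 2105 characters left out ...]
aster [173. 236.] 0.85 [0.426 0.371 0.   ]
coaster [324. 230.] 0.59 [0.763 0.068 0.018]
coaster [245. 272.] 0.58 [0.445 0.046 0.024]
salt_pig [482. 404.] 0.9 [ 0.456 -0.643  0.07 ]
salt_pig [416. 431.] 0.79 [ 0.269 -0.624  0.134]
salt_pig [418. 316.] 0.61 [ 0.609 -0.39   0.043]
bell_timer [256. 214.] 0.91 [0.685 0.295 0.011]
jar [210. 249.] 0.29 [0.436 0.19  0.033]
mill [386. 259.] 0.67 [ 0.768 -0.167  0.024]
mill [358. 334.] 0.18 [ 0.412 -0.376  0.096]
ramekin [189. 205.] 0.7 [0.553 0.474 0.021]
spoon [443. 370.] 0.88 [ 0.532 -0.515  0.014]
caddy_grip [293. 246.] 0.88 [ 0.548 -0.03   0.095]
caddy_grip [313. 257.] 0.38 [ 0.609 -0.043  0.041]
caddy_seat [314. 259.] 0.71 [ 0.611 -0.045  0.034]
```

```bash
python3 - <<'E'
import cv2
a=cv2.imread('pics/top0.png')[130:330,110:530]; cv2.imwrite('pics/top0c.png',cv2.resize(a,(798,380),interpolation=cv2.INTER_CUBIC))
E
```

```text
(no output)
```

View pics/top0c.png

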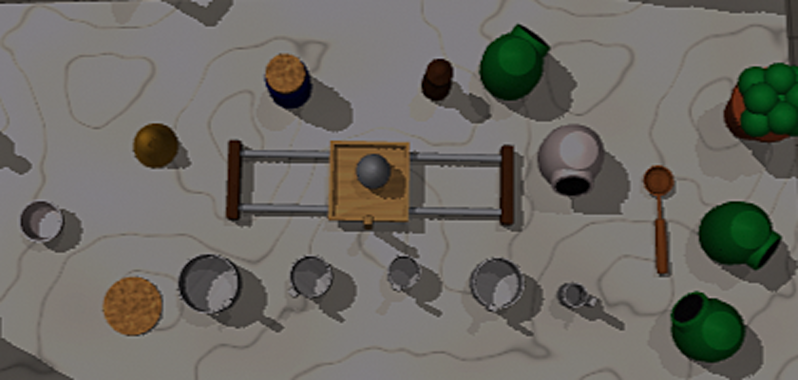

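View pics/side0.png

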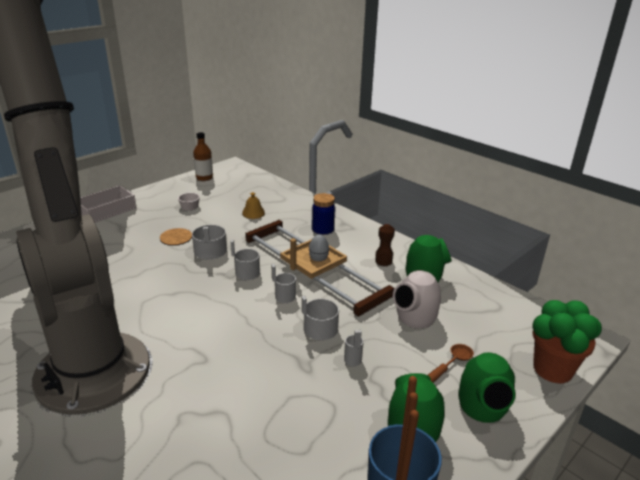

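The pictures show five cups in a row. In top-camera pixels they are cup1 (220,279), cup3 (274,275), cup4 (323,274), cup2 (372,279) and cup5 (412,285).

- **Look-alikes:** the salt pig is the white jar at (410,214), at -y. The green jars at (376,171), (492,255) and (480,300) are its look-alikes. The ramekin at (133,246) has no handle, so it isn't one of the cups.
- **First target:** the egg in the tray at (306,220), to go on the coaster at (179,291).

Next I'll measure these precisely.

```bash
cat >> h.py <<'E'
from scipy.optimize import least_squares
DIM={1:(48,60,50),2:(41,59,43),3:(34,58,36),4:(27,57,29),5:(20,56,22)}
def clouds():
    return {n:cloud(n,grab(n)[1]) for n in('top','side')}
def cup(C,k,xy,z0=0,verbose=True):
    """fit cup k near xy; z0 = height of underside"""
    Ro,H,hc=[a/1000 for a in DIM[k]]; out={}
    xy=np.array(xy,float)
    for n,W in C.items():
        c=xy.copy(); P=W.reshape(-1,3); P=P[np.isfinite(P[:,0])]; z=P[:,2]-z0
        for it in range(3):
            d=np.hypot(*(P[:,:2]-c).T)
            s=P[(abs(z-H)<.006)&(d<Ro+.012)&(d>Ro-.012)]
            if len(s)<6: break
            f=least_squares(lambda q:np.hypot(*(s[:,:2]-q).T)-(Ro-.00125),c,loss='soft_l1',f_scale=.002); c=f.x
        h=P[(z>H+.010)&(z<H+.05)&(np.hypot(*(P[:,:2]-c).T)<hc+.02)]
        v=np.median(h[:,:2],0)-c if len(h) else np.array([np.nan]*2)
        out[n]=(c,v)
        if verbose: print('cup',k,n,np.round(c,4),'n',len(s),'rms',round(float(np.sqrt(np.mean(f.fun**2))),4) if len(s)>=6 else None,'handle',np.round(v,4),'deg',round(float(np.degrees(np.arctan2(v[1],v[0]))),1),'n',len(h))
    return out
E
python3 - <<'E'
from h import *
C=clouds()
for k,uv in {1:(220,279),3:(274,275),4:(323,274),2:(372,279),5:(412,285)}.items():
    cup(C,k,ray('top',uv,.058)[:2])
W=C['top']; P=W.reshape(-1,3)
def reg(x,y,rad,z1,z2):
    s=P[(np.hypot(P[:,0]-x,P[:,1]-y)<rad)&(P[:,2]>z1)&(P[:,2]<z2)]
    return np.round(s.mean(0),4),np.round((s.min(0)+s.max(0))/2,4),len(s)
print('egg',reg(.615,-.025,.035,.048,.12))
print('post',reg(.545,-.02,.02,.09,.13))
print('tray',reg(.613,-.02,.09,.026,.05))
print('coaster',ray('top',(179.5,291),.005))
Q=C['side'].reshape(-1,3)
s=Q[(np.hypot(Q[:,0]-.615,Q[:,1]+.025)<.045)&(Q[:,2]>.045)&(Q[:,2]<.11)&(Q[:,0]>.57)]
f=least_squares(lambda q:np.linalg.norm(s-[q[0],q[1],.054],axis=1)-.028,[.615,-.02],loss='soft_l1',f_scale=.003);print('egg side',f.x)
for n,Z in(('side',Q),('top',P)):
    s=Z[(abs(Z[:,0]-.545)<.02)&(abs(Z[:,1]+.02)<.02)&(Z[:,2]>.085)&(Z[:,2]<.13)];print('post',n,s.min(0),s.max(0),len(s))
    print('floor z',np.nanmedian(Z[(abs(Z[:,0]-.35)<.03)&(abs(Z[:,1])<.1)],0))
E
```

```text
cup 1 top [0.4605 0.2327] n 84 rms 0.001 handle [-0.0326 -0.0386] deg -130.2 n 22
cup 1 side [0.461  0.2291] n 141 rms 0.0027 handle [-0.0333 -0.0387] deg -130.7 n 65
cup 3 top [0.4671 0.0695] n 51 rms 0.001 handle [-0.0275  0.0221] deg 141.1 n 16
cup 3 side [0.4679 0.0669] n 115 rms 0.0025 handle [-0.0285  0.0214] deg 143.1 n 51
cup 4 top [ 0.4705 -0.0797] n 41 rms 0.0007 handle [-0.0268  0.0135] deg 153.3 n 14
cup 4 side [ 0.4711 -0.0822] n 99 rms 0.0023 handle [-0.0279  0.0093] deg 161.5 n 62
cup 2 top [ 0.448  -0.2295] n 57 rms 0.0008 handle [-0.0407  0.0171] deg 157.2 n 20
cup 2 side [ 0.4483 -0.2321] n 176 rms 0.0022 handle [-0.0411  0.0123] deg 163.4 n 80
cup 5 top [ 0.4253 -0.3522] n 39 rms 0.0011 handle [-0.011  -0.0167] deg -123.5 n 23
cup 5 side [ 0.4254 -0.3561] n 83 rms 0.0028 handle [-0.0132 -0.0184] deg -125.7 n 106
egg (array([ 0.6256, -0.033 ,  0.0826]), array([ 0.6275, -0.0343,  0.0773]), 208)
post (array([ 0.5471, -0.0249,  0.1149]), array([ 0.5474, -0.0249,  0.1134]), 20)
tray (array([ 0.6166, -0.0257,  0.0332]), array([ 0.6145, -0.0217,  0.0378]), 1286)
coaster [0.42778952 0.36460564 0.005     ]
egg side [ 0.63362152 -0.03841819]
post side [ 0.53998327 -0.03688303  0.08592762] [ 0.55841948 -0.02063101  0.11590586] 78
floor z [ 0.34949586 -0.00631401 -0.00097105]
post top [ 0.54115197 -0.02947925  0.10530934] [ 0.55369476 -0.02031597  0.12152471] 20
floor z [ 3.49955826e-01 -5.97902800e-05  3.01597186e-04]
```

```bash
python3 - <<'E'
import cv2
a=cv2.imread('pics/top0.png')[185:310,160:320]; cv2.imwrite('pics/crop1.png',cv2.resize(a,None,fx=5,fy=4.8,interpolation=cv2.INTER_CUBIC))
E
```

```text
(no output)
```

View pics/crop1.png

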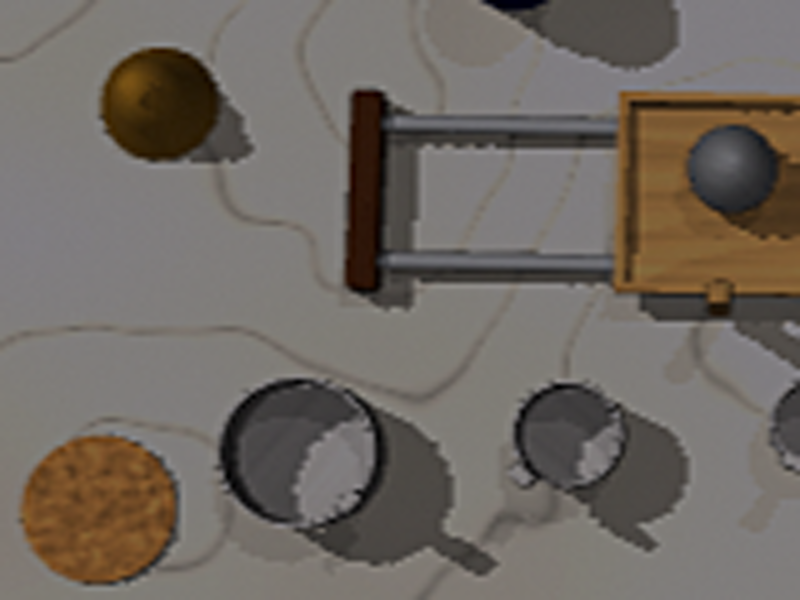

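The crop shows the egg at about (306.6,220) px, the coaster at (179.6,290.8), and both cups with their handles toward the robot. Measured heights and sizes match the descriptions. Now I'll write the motion helper.

```bash
cat >> h.py <<'E'
def yaw(Rm): y=Rm[:,1]; return np.degrees(np.arctan2(y[1],y[0]))
def down(yw):
    a=np.radians(yw); y=np.array([np.cos(a),np.sin(a),0]); z=np.array([0,0,-1.]); return np.column_stack([np.cross(y,z),y,z])
def plan(pts):
    """pts (x,y,z,yaw of closing axis): prints rows, starting a new call where a shift would pass 250 mm"""
    o=r.get_obs(); p0=np.array(o['tcp_pos']); R0=R.from_rotvec(o['orientation']).as_matrix(); 
    print('at',round(o['clock'],1),np.round(p0,4),'yaw',round(yaw(R0),1),'w',round(o['grip_width'],4),'F',round(o['gripper_force'],1))
    pl=p0;Rl=R0
    for x,y,z,a in pts:
        p=np.array([x,y,z]); Rt=down(a)
        def rel(p): return R0.T@(p-p0)/.25, R.from_matrix(R0.T@Rt).as_rotvec()/(np.pi/2)
        s,t=rel(p); 
        if max(abs(s).max(),abs(t).max())>1: p0,R0=pl,Rl; print('-- new call'); s,t=rel(p)
        if max(abs(s).max(),abs(t).max())>1: print('TOO FAR')
        n=max(np.linalg.norm(p-pl)/.05, R.from_matrix(Rl.T@Rt).magnitude()/np.radians(8.59))
        print([list(map(float,np.round(s,3))),list(map(float,np.round(t,3)))],'rows',round(float(n),1))
        pl,Rl=p,Rt
E
python3 - <<'E'
from h import *
plan([(.34,.44,.25,60),(.47,.24,.22,50),(.627,-.034,.18,45),(.627,-.034,.055,45)])
E
```

```text
at 1.7 [0.2141 0.6402 0.2503] yaw 71.5 w 0.0854 F 0.0
[[-0.731, -0.6, 0.001], [0.0, -0.0, 0.128]] rows 4.7
-- new call
[[-0.85, -0.433, 0.12], [0.0, 0.0, 0.111]] rows 4.8
-- new call
TOO FAR
[[-1.186, -0.436, 0.16], [0.0, 0.0, 0.056]] rows 6.4
-- new call
[[0.0, 0.0, 0.5], [0.0, 0.0, 0.0]] rows 2.5
```

Emit:
{"fn": "servo_tool", "kwargs": {"commands": [[[-0.73,-0.6,0],[0,0,0.13]],[[-0.73,-0.6,0],[0,0,0.13]],[[-0.73,-0.6,0],[0,0,0.13]],[[-0.73,-0.6,0],[0,0,0.13]],[[-0.73,-0.6,0],[0,0,0.13]],[[-0.73,-0.6,0],[0,0,0.13]],[[-0.73,-0.6,0],[0,0,0.13]],[[-0.73,-0.6,0],[0,0,0.13]]], "claw": 0, "squeeze": 40}}

```text
clock: 2.5
tcp_pos: [0.3387, 0.4413, 0.2504]
orientation: [-0.815, -3.033, -0.001]
contact_force: [-0.4, -0.7, -0.3]
grip_width: 0.0851
gripper_force: 0.0
```

Emit:
{"fn": "servo_tool", "kwargs": {"commands": [[[-0.85,-0.43,0.12],[0,0,0.11]],[[-0.85,-0.43,0.12],[0,0,0.11]],[[-0.85,-0.43,0.12],[0,0,0.11]],[[-0.85,-0.43,0.12],[0,0,0.11]],[[-0.85,-0.43,0.12],[0,0,0.11]],[[-0.85,-0.43,0.12],[0,0,0.11]],[[-0.85,-0.43,0.12],[0,0,0.11]],[[-0.85,-0.43,0.12],[0,0,0.11]]]}}

```text
clock: 3.3
tcp_pos: [0.4684, 0.2426, 0.2203]
orientation: [-1.072, -2.953, -0.001]
contact_force: [-0.2, -0.2, -0.1]
grip_width: 0.0858
gripper_force: 0.0
```

```bash
python3 - <<'E'
from h import *
plan([(.56,.09,.2,48),(.627,-.034,.18,45),(.627,-.034,.055,45)])
E
```

```text
at 3.3 [0.4684 0.2426 0.2203] yaw 50.1 w 0.0858 F 0.0
[[-0.673, -0.233, 0.08], [0.0, -0.0, 0.023]] rows 3.6
-- new call
[[-0.531, -0.189, 0.08], [0.0, 0.0, 0.033]] rows 2.8
[[-0.531, -0.189, 0.58], [0.0, 0.0, 0.033]] rows 2.5
```

Emit:
{"fn": "servo_tool", "kwargs": {"commands": [[[-0.67,-0.23,0.08],[0,0,0.02]],[[-0.67,-0.23,0.08],[0,0,0.02]],[[-0.67,-0.23,0.08],[0,0,0.02]],[[-0.67,-0.23,0.08],[0,0,0.02]],[[-0.67,-0.23,0.08],[0,0,0.02]],[[-0.67,-0.23,0.08],[0,0,0.02]]]}}

```text
clock: 3.9
tcp_pos: [0.5601, 0.0902, 0.2001]
orientation: [-1.12, -2.934, -0.001]
contact_force: [0.3, 1.2, -0.2]
grip_width: 0.0853
gripper_force: 0.0
```

Emit:
{"fn": "servo_tool", "kwargs": {"commands": [[[-0.53,-0.19,0.08],[0,0,0.03]],[[-0.53,-0.19,0.08],[0,0,0.03]],[[-0.53,-0.19,0.08],[0,0,0.03]],[[-0.53,-0.19,0.08],[0,0,0.03]],[[-0.53,-0.19,0.2],[0,0,0.03]],[[-0.53,-0.19,0.3],[0,0,0.03]],[[-0.53,-0.19,0.4],[0,0,0.03]],[[-0.53,-0.19,0.5],[0,0,0.03]],[[-0.53,-0.19,0.58],[0,0,0.03]],[[-0.53,-0.19,0.58],[0,0,0.03]],[[-0.53,-0.19,0.58],[0,0,0.03]]]}}

```text
clock: 5.0
tcp_pos: [0.6273, -0.0328, 0.0556]
orientation: [-1.187, -2.908, -0.001]
contact_force: [0.1, -0.9, 0.2]
grip_width: 0.0852
gripper_force: 0.0
```

Emit:
{"fn": "servo_tool", "kwargs": {"commands": [[[0,0,0],[0,0,0]],[[0,0,0],[0,0,0]],[[0,0,0],[0,0,0]],[[0,0,0],[0,0,0]],[[0,0,0],[0,0,0]],[[0,0,0],[0,0,0]],[[0,0,0],[0,0,0]],[[0,0,0],[0,0,0]]], "claw": 1, "squeeze": 40}}

```text
clock: 5.8
tcp_pos: [0.6286, -0.0347, 0.0573]
orientation: [1.191, 2.905, 0.004]
contact_force: [-1.1, 1.9, 6.9]
grip_width: 0.0538
gripper_force: 41.2
```

```bash
python3 - <<'E'
from h import *
plan([(.627,-.034,.17,45),(.56,.14,.17,50),(.48,.27,.16,60),(.428,.365,.15,60),(.428,.365,.031,60)])
E
```

```text
at 5.8 [ 0.6286 -0.0347  0.0573] yaw 45.4 w 0.0538 F 41.2
[[0.006, -0.001, -0.451], [0.002, 0.001, 0.005]] rows 2.3
[[0.685, 0.307, -0.451], [0.002, 0.001, -0.051]] rows 3.7
-- new call
[[0.579, 0.193, 0.04], [0.0, 0.0, -0.111]] rows 3.1
[[0.983, 0.35, 0.08], [0.0, 0.0, -0.111]] rows 2.2
[[0.983, 0.35, 0.556], [0.0, 0.0, -0.111]] rows 2.4
```

Emit:
{"fn": "servo_tool", "kwargs": {"commands": [[[0,0,-0.15],[0,0,0]],[[0,0,-0.3],[0,0,0]],[[0,0,-0.45],[0,0,0]],[[0,0,-0.45],[0,0,0]],[[0.15,0.07,-0.45],[0,0,-0.02]],[[0.3,0.14,-0.45],[0,0,-0.03]],[[0.45,0.21,-0.45],[0,0,-0.04]],[[0.6,0.27,-0.45],[0,0,-0.05]],[[0.68,0.3,-0.45],[0,0,-0.05]],[[0.68,0.3,-0.45],[0,0,-0.05]],[[0.68,0.3,-0.45],[0,0,-0.05]]]}}

```text
clock: 6.9
tcp_pos: [0.5585, 0.1372, 0.1676]
orientation: [-1.076, -2.952, 0.001]
contact_force: [0.1, -0.2, -1.3]
grip_width: 0.0539
gripper_force: 43.6
```

```bash
python3 - <<'E'
from h import *
plan([(.48,.27,.16,60),(.428,.365,.15,60),(.428,.365,.0325,60)])
E
```

```text
at 6.9 [0.5585 0.1372 0.1676] yaw 50.0 w 0.0539 F 43.6
[[0.582, 0.205, 0.03], [-0.0, 0.0, -0.112]] rows 3.1
[[0.986, 0.362, 0.07], [-0.0, 0.0, -0.112]] rows 2.2
[[0.986, 0.362, 0.54], [-0.0, 0.0, -0.112]] rows 2.3
```

Emit:
{"fn": "servo_tool", "kwargs": {"commands": [[[0.2,0.07,0.03],[0,0,-0.03]],[[0.4,0.14,0.03],[0,0,-0.06]],[[0.58,0.2,0.03],[0,0,-0.09]],[[0.78,0.28,0.05],[0,0,-0.11]],[[0.98,0.36,0.07],[0,0,-0.11]],[[0.98,0.36,0.07],[0,0,-0.11]],[[0.98,0.36,0.2],[0,0,-0.11]],[[0.98,0.36,0.35],[0,0,-0.11]],[[0.98,0.36,0.45],[0,0,-0.11]],[[0.98,0.36,0.5],[0,0,-0.11]],[[0.98,0.36,0.532],[0,0,-0.11]],[[0.98,0.36,0.532],[0,0,-0.11]],[[0.98,0.36,0.532],[0,0,-0.11]]]}}

```text
clock: 8.2
tcp_pos: [0.4304, 0.3641, 0.0358]
orientation: [0.819, 3.032, 0.002]
contact_force: [-0.3, 0.4, -1.4]
grip_width: 0.054
gripper_force: 43.6
```

Emit:
{"fn": "servo_tool", "kwargs": {"commands": [[[0,0,0],[0,0,0]],[[0,0,0],[0,0,0]],[[0,0,0],[0,0,0]],[[0,0,0],[0,0,0]],[[0,0,0],[0,0,0]],[[0,0,-0.1],[0,0,0]],[[0,0,-0.2],[0,0,0]],[[0,0,-0.4],[0,0,0]],[[0,0,-0.6],[0,0,0]],[[0,0,-0.6],[0,0,0]]], "claw": 0}}

```text
clock: 9.2
tcp_pos: [0.4326, 0.3665, 0.1917]
orientation: [0.818, 3.028, 0.017]
contact_force: [-0.1, 0.8, -0.5]
grip_width: 0.0856
gripper_force: 0.0
```

```bash
python3 - <<'E'
from h import *
p,d=grab('side','s1.png'); grab('top','t1.png')
a=cv2.imread('pics/s1.png')[190:390,130:430];cv2.imwrite('pics/s1c.png',cv2.resize(a,None,fx=2,fy=2))
C=clouds()
o=cup(C,1,(.4605,.2327))
E
```

```text
cup 1 top [0.4605 0.2325] n 79 rms 0.001 handle [-0.0325 -0.039 ] deg -129.8 n 21
cup 1 side [0.4609 0.2292] n 139 rms 0.0026 handle [-0.0326 -0.0384] deg -130.3 n 66
```

View pics/s1c.png

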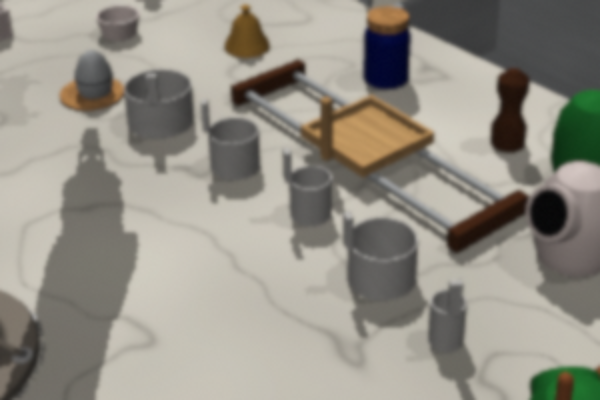

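The crop shows the egg upright on the coaster at (92,78), with all the cups where they were. Next, cup1: grip the handle radially.

```bash
python3 - <<'E'
from h import *
plan([(.428,.1925,.18,49.8),(.428,.1925,.093,49.8)])
E
```

```text
at 9.4 [0.4286 0.3634 0.1838] yaw 59.8 w 0.0858 F 0.0
[[-0.341, -0.592, 0.016], [-0.001, -0.0, 0.111]] rows 3.4
[[-0.342, -0.591, 0.364], [-0.001, -0.0, 0.111]] rows 1.7
```

Emit:
{"fn": "servo_tool", "kwargs": {"commands": [[[-0.34,-0.592,0.02],[0,0,0.11]],[[-0.34,-0.592,0.02],[0,0,0.11]],[[-0.34,-0.592,0.02],[0,0,0.11]],[[-0.34,-0.592,0.02],[0,0,0.11]],[[-0.34,-0.592,0.02],[0,0,0.11]],[[-0.34,-0.592,0.02],[0,0,0.11]],[[-0.34,-0.592,0.15],[0,0,0.11]],[[-0.34,-0.592,0.28],[0,0,0.11]],[[-0.34,-0.592,0.364],[0,0,0.11]],[[-0.34,-0.592,0.364],[0,0,0.11]],[[-0.34,-0.592,0.364],[0,0,0.11]]]}}

```text
clock: 10.5
tcp_pos: [0.4282, 0.1943, 0.0936]
orientation: [-1.074, -2.951, 0.001]
contact_force: [0.6, 0.2, -0.2]
grip_width: 0.0854
gripper_force: 0.0
```

Emit:
{"fn": "servo_tool", "kwargs": {"commands": [[[0,0,0],[0,0,0]],[[0,0,0],[0,0,0]],[[0,0,0],[0,0,0]],[[0,0,0],[0,0,0]],[[0,0,0],[0,0,0]],[[0,0,0],[0,0,0]],[[0,0,0],[0,0,0]],[[0,0,0],[0,0,0]],[[0,0,0],[0,0,0]],[[0,0,0],[0,0,0]]], "claw": 1, "squeeze": 50}}

```text
clock: 11.5
tcp_pos: [0.429, 0.1937, 0.0942]
orientation: [1.077, 2.951, 0.002]
contact_force: [0.1, 0.6, 5.4]
grip_width: 0.008
gripper_force: 49.6
```

```bash
python3 - <<'E'
from h import *
C=clouds();cup(C,1,(.4605,.2327))
# target centre: seat (.619+.006,-.025); handle dir -130.2
c=np.array([.625,-.025]);a=np.radians(-130.2);t=c+.05*np.array([np.cos(a),np.sin(a)]);print(t)
plan([(.428,.1925,.2,49.8),(.5,.09,.2,49.8),(t[0],t[1],.2,49.8),(t[0],t[1],.125,49.8)])
E
```

```text
cup 1 top [0.4593 0.2318] n 35 rms 0.0008 handle [nan nan] deg nan n 0
cup 1 side [0.4606 0.229 ] n 123 rms 0.0026 handle [-0.0411 -0.0462] deg -131.7 n 92
[ 0.59272712 -0.0631898 ]
at 11.6 [0.429  0.1936 0.0942] yaw 49.9 w 0.0082 F 49.6
[[-0.0, -0.005, -0.423], [0.001, 0.0, 0.001]] rows 2.1
[[-0.484, -0.134, -0.423], [0.001, 0.0, 0.001]] rows 2.5
-- new call
[[-0.679, -0.229, 0.0], [0.0, 0.0, 0.0]] rows 3.6
[[-0.679, -0.229, 0.3], [0.0, 0.0, 0.0]] rows 1.5
```

Emit:
{"fn": "servo_tool", "kwargs": {"commands": [[[0,0,-0.1],[0,0,0]],[[0,0,-0.25],[0,0,0]],[[0,0,-0.42],[0,0,0]],[[0,0,-0.42],[0,0,0]],[[-0.12,-0.03,-0.42],[0,0,0]],[[-0.24,-0.06,-0.42],[0,0,0]],[[-0.36,-0.09,-0.42],[0,0,0]],[[-0.48,-0.13,-0.42],[0,0,0]],[[-0.48,-0.13,-0.42],[0,0,0]],[[-0.48,-0.13,-0.42],[0,0,0]]]}}

```text
clock: 12.6
tcp_pos: [0.4984, 0.0901, 0.1976]
orientation: [-1.079, -2.948, 0.003]
contact_force: [0.6, 0.9, -3.2]
grip_width: 0.008
gripper_force: 49.1
```

```bash
python3 - <<'E'
from h import *
C=clouds();o=r.get_obs();p=o['tcp_pos'];c=p[:2]-.05*np.array([np.cos(np.radians(-130)),np.sin(np.radians(-130))]);print(p,c)
cup(C,1,c,p[2]-.0942)
W=C['side'].reshape(-1,3); s=W[(np.hypot(W[:,0]-c[0],W[:,1]-c[1])<.054)&(W[:,2]<p[2]-.05)&(W[:,2]>.08)];print('bottom z',np.percentile(s[:,2],[1,3]),'rim',p[2]-.0942+.06)
t=[ 0.5927, -0.0632]
plan([(t[0],t[1],.2,49.8),(t[0],t[1],.1252,49.8)])
E
```

```text
[0.49815353 0.09174278 0.19786101] [0.53029291 0.130045  ]
cup 1 top [0.5303 0.13  ] n 0 rms None handle [nan nan] deg nan n 0
cup 1 side [0.5287 0.1264] n 127 rms 0.0023 handle [-0.0411 -0.0458] deg -131.9 n 105
bottom z [0.10212445 0.10444738] rim 0.16366101186299162
at 12.7 [0.4982 0.0917 0.1979] yaw 50.0 w 0.0082 F 49.1
[[-0.688, -0.231, -0.009], [-0.001, -0.001, 0.002]] rows 3.6
[[-0.689, -0.231, 0.29], [-0.001, -0.001, 0.002]] rows 1.5
```

Emit:
{"fn": "servo_tool", "kwargs": {"commands": [[[0,0,-0.12],[0,0,0]],[[-0.18,-0.06,-0.12],[0,0,0]],[[-0.36,-0.12,-0.12],[0,0,0]],[[-0.54,-0.18,-0.12],[0,0,0]],[[-0.688,-0.231,-0.12],[0,0,0]],[[-0.688,-0.231,-0.12],[0,0,0]],[[-0.688,-0.231,-0.12],[0,0,0]],[[-0.688,-0.231,0.0],[0,0,0]],[[-0.688,-0.231,0.12],[0,0,0]],[[-0.688,-0.231,0.2],[0,0,0]],[[-0.688,-0.231,0.26],[0,0,0]],[[-0.688,-0.231,0.29],[0,0,0]],[[-0.688,-0.231,0.29],[0,0,0]],[[-0.688,-0.231,0.29],[0,0,0]]]}}

```text
clock: 14.1
tcp_pos: [0.5942, -0.0636, 0.1271]
orientation: [1.076, 2.95, 0.001]
contact_force: [1.4, 0.7, -1.3]
grip_width: 0.0082
gripper_force: 49.2
```

```bash
python3 - <<'E'
from h import *
C=clouds();o=r.get_obs();p=o['tcp_pos'];print(p,o['contact_force'])
c=p[:2]+.05*np.array([np.cos(np.radians(50)),np.sin(np.radians(50))]);print(c);cup(C,1,c,.030)
P=C['top'].reshape(-1,3)
s=P[(abs(P[:,0]-.547)<.02)&(abs(P[:,1]+.025)<.02)&(P[:,2]>.105)&(P[:,2]<.125)];print('post',s.mean(0),len(s))
E
```

```text
[ 0.59433462 -0.0638519   0.12729788] [-0.61041138  0.7724613  -2.05515073]
[ 0.626474   -0.02554968]
cup 1 top [ 0.6245 -0.025 ] n 24 rms 0.0011 handle [0.0415 0.0192] deg 24.8 n 1
cup 1 side [ 0.6258 -0.0277] n 175 rms 0.0025 handle [-0.0424 -0.0454] deg -133.1 n 99
post [nan nan nan] 0<stdin>:5: RuntimeWarning: Mean of empty slice.
  ret = um.true_divide(
```

Emit:
{"fn": "servo_tool", "kwargs": {"commands": [[[0,0,0.006],[0,0,0]],[[0,0,0.012],[0,0,0]],[[0,0,0.012],[0,0,0]]]}}

```text
clock: 14.5
tcp_pos: [0.5942, -0.064, 0.1243]
orientation: [1.077, 2.95, 0.001]
contact_force: [-2.0, -0.5, 5.3]
grip_width: 0.0081
gripper_force: 50.3
```

Emit:
{"fn": "servo_tool", "kwargs": {"commands": [[[0,0,0],[0,0,0]],[[0,0,0],[0,0,0]],[[0,0,0],[0,0,0]],[[0,0,0],[0,0,0]],[[0,0,-0.08],[0,0,0]],[[0,0,-0.2],[0,0,0]],[[0,0,-0.35],[0,0,0]],[[0.2,0.0,-0.45],[0,0,0]],[[0.4,0.0,-0.45],[0,0,0]],[[0.6,0,-0.45],[0,0,0]],[[0.6,0,-0.45],[0,0,0]]], "claw": 0.55}}

```text
clock: 15.6
tcp_pos: [0.4745, 0.0365, 0.2353]
orientation: [-1.067, -2.951, -0.002]
contact_force: [0.7, -0.2, -0.1]
grip_width: 0.0386
gripper_force: 0.0
```

```bash
python3 - <<'E'
from h import *
o=r.get_obs();print(o['tcp_pos'],o['grip_width'],o['clock'])
C=clouds();cup(C,1,(.6255,-.025),.030)
for k,xy in {2:(.448,-.2295),3:(.4671,.0695),4:(.4705,-.0797),5:(.4253,-.3522)}.items(): cup(C,k,xy)
P=C['top'].reshape(-1,3)
s=P[(abs(P[:,0]-.547)<.02)&(abs(P[:,1]+.025)<.02)&(P[:,2]>.105)&(P[:,2]<.125)];print('post',s.mean(0),len(s))
E
```

```text
[0.47453056 0.03650978 0.23530911] 0.03863963248538344 15.6
cup 1 top [ 0.6246 -0.0254] n 83 rms 0.0011 handle [-0.0331 -0.0372] deg -131.6 n 20
cup 1 side [ 0.6252 -0.0284] n 150 rms 0.0028 handle [-0.0335 -0.0393] deg -130.5 n 78
cup 2 top [ 0.448  -0.2296] n 65 rms 0.0009 handle [-0.0382  0.0184] deg 154.3 n 17
cup 2 side [ 0.4485 -0.2322] n 171 rms 0.0022 handle [-0.0416  0.0119] deg 164.0 n 76
cup 3 top [0.4671 0.0695] n 0 rms None handle [nan nan] deg nan n 0
cup 3 side [0.4675 0.0666] n 106 rms 0.0024 handle [-0.0283  0.022 ] deg 142.1 n 53
cup 4 top [ 0.4705 -0.0798] n 33 rms 0.0008 handle [-0.0262  0.015 ] deg 150.2 n 16
cup 4 side [ 0.4711 -0.0824] n 100 rms 0.0021 handle [-0.0275  0.009 ] deg 161.9 n 64
cup 5 top [ 0.4251 -0.352 ] n 39 rms 0.0012 handle [-0.0109 -0.0173] deg -122.2 n 23
cup 5 side [ 0.4257 -0.3554] n 73 rms 0.0025 handle [-0.0133 -0.0193] deg -124.6 n 107
post [ 0.54703802 -0.02467796  0.11535718] 19
```

```bash
python3 - <<'E'
from h import *
plan([(.43,-.15,.2,0),(.4076,-.2149,.19,-20),(.4076,-.2149,.092,-20)])
E
```

```text
at 15.7 [0.4781 0.0339 0.236 ] yaw 50.1 w 0.0383 F 0.0
[[-0.325, -0.688, 0.143], [0.0, -0.001, 0.556]] rows 5.8
[[-0.423, -0.944, 0.183], [0.0, -0.001, 0.779]] rows 2.3
[[-0.423, -0.945, 0.575], [0.0, -0.001, 0.779]] rows 2.0
```

Emit:
{"fn": "servo_tool", "kwargs": {"commands": [[[-0.32,-0.69,0.14],[0,0,0.56]],[[-0.32,-0.69,0.14],[0,0,0.56]],[[-0.32,-0.69,0.14],[0,0,0.56]],[[-0.32,-0.69,0.14],[0,0,0.56]],[[-0.32,-0.69,0.14],[0,0,0.56]],[[-0.423,-0.945,0.18],[0,0,0.78]],[[-0.423,-0.945,0.18],[0,0,0.78]],[[-0.423,-0.945,0.18],[0,0,0.78]],[[-0.423,-0.945,0.18],[0,0,0.78]],[[-0.423,-0.945,0.18],[0,0,0.78]],[[-0.423,-0.945,0.3],[0,0,0.78]],[[-0.423,-0.945,0.42],[0,0,0.78]],[[-0.423,-0.945,0.52],[0,0,0.78]],[[-0.423,-0.945,0.575],[0,0,0.78]],[[-0.423,-0.945,0.575],[0,0,0.78]],[[-0.423,-0.945,0.575],[0,0,0.78]]]}}

```text
clock: 17.3
tcp_pos: [0.4081, -0.2163, 0.0923]
orientation: [2.576, 1.798, 0.0]
contact_force: [0.7, 1.1, 0.8]
grip_width: 0.0388
gripper_force: 0.0
```

Emit:
{"fn": "servo_tool", "kwargs": {"commands": [[[0,0,0],[0,0,0]],[[0,0,0],[0,0,0]],[[0,0,0],[0,0,0]],[[0,0,0],[0,0,0]],[[0,0,0],[0,0,0]],[[0,0,0],[0,0,0]],[[0,0,0],[0,0,0]],[[0,0,0],[0,0,0]]], "claw": 1}}

```text
clock: 18.1
tcp_pos: [0.409, -0.2166, 0.0931]
orientation: [2.576, 1.794, 0.003]
contact_force: [1.1, 0.4, 8.0]
grip_width: 0.008
gripper_force: 49.6
```

```bash
python3 - <<'E'
from h import *
C=clouds();o=r.get_obs();p=o['tcp_pos'];a=np.radians(yaw(R.from_rotvec(o['orientation']).as_matrix()));u=np.array([np.cos(a),np.sin(a)]);print(p,np.degrees(a),'expect',p[:2]+.043*u);q=cup(C,2,(.448,-.2296))
plan([(p[0],p[1],.23,-20)])
E
```

```text
[ 0.40901329 -0.21659856  0.09308489] -20.276375199804622 expect [ 0.44934866 -0.23150016]
cup 2 top [ 0.4464 -0.2289] n 33 rms 0.0009 handle [nan nan] deg nan n 0
cup 2 side [ 0.4471 -0.2309] n 168 rms 0.0021 handle [-0.0417  0.0076] deg 169.7 n 207
at 18.2 [ 0.409  -0.2166  0.0931] yaw -20.3 w 0.0082 F 49.6
[[0.0, 0.002, -0.548], [0.002, -0.0, -0.003]] rows 2.7
```

```bash
python3 - <<'E'
from h import *
plan([(.409,-.2166,.25,-20),(.50,-.1,.25,-50),(.6242,.0174,.25,-90),(.6242,.0174,.175,-90)])
E
```

```text
at 18.2 [ 0.409  -0.2166  0.0931] yaw -20.3 w 0.0082 F 49.6
[[0.0, 0.002, -0.628], [0.002, -0.0, -0.003]] rows 3.1
[[0.564, 0.182, -0.627], [0.002, -0.001, 0.33]] rows 3.5
-- new call
[[0.682, -0.04, 0.0], [0.0, 0.0, 0.444]] rows 4.7
[[0.682, -0.04, 0.3], [0.0, 0.0, 0.444]] rows 1.5
```

Emit:
{"fn": "servo_tool", "kwargs": {"commands": [[[0,0,-0.1],[0,0,0]],[[0,0,-0.25],[0,0,0]],[[0,0,-0.42],[0,0,0]],[[0,0,-0.55],[0,0,0]],[[0,0,-0.63],[0,0,0]],[[0,0,-0.63],[0,0,0]],[[0.14,0.04,-0.63],[0,0,0.08]],[[0.28,0.09,-0.63],[0,0,0.16]],[[0.42,0.13,-0.63],[0,0,0.25]],[[0.56,0.18,-0.63],[0,0,0.33]],[[0.56,0.18,-0.63],[0,0,0.33]],[[0.56,0.18,-0.63],[0,0,0.33]]]}}

```text
clock: 19.4
tcp_pos: [0.4978, -0.0995, 0.2481]
orientation: [-2.95, -1.079, 0.005]
contact_force: [-1.0, -0.5, -0.9]
grip_width: 0.0079
gripper_force: 48.9
```

Emit:
{"fn": "servo_tool", "kwargs": {"commands": [[[0.14,-0.01,0],[0,0,0.08]],[[0.28,-0.02,0],[0,0,0.16]],[[0.42,-0.02,0],[0,0,0.24]],[[0.56,-0.03,0],[0,0,0.32]],[[0.682,-0.04,0],[0,0,0.4]],[[0.682,-0.04,0],[0,0,0.444]],[[0.682,-0.04,0],[0,0,0.444]],[[0.682,-0.04,0],[0,0,0.444]],[[0.682,-0.04,0],[0,0,0.444]],[[0.682,-0.04,0.15],[0,0,0.444]],[[0.682,-0.04,0.22],[0,0,0.444]],[[0.682,-0.04,0.22],[0,0,0.444]],[[0.682,-0.04,0.22],[0,0,0.444]]]}}

```text
clock: 20.7
tcp_pos: [0.6225, 0.0164, 0.195]
orientation: [3.141, 0.001, -0.0]
contact_force: [-0.3, -0.3, -0.9]
grip_width: 0.008
gripper_force: 48.9
```

```bash
python3 - <<'E'
from h import *
for i in range(2):
    C=clouds();o=r.get_obs();p=o['tcp_pos'];a=np.radians(yaw(R.from_rotvec(o['orientation']).as_matrix()));u=np.array([np.cos(a),np.sin(a)]);t=np.array([-u[1],u[0]]);c=p[:2]+.043*u+.002*t;print(p,np.degrees(a),'expect',c)
    cup(C,2,c,p[2]-.0931)
cup(C,1,(.625,-.0255),.03)
E
```

```text
[0.62327772 0.01641624 0.19588441] -89.97064261238884 expect [ 0.62529975 -0.02658273]
cup 2 top [ 0.6195 -0.0245] n 48 rms 0.0009 handle [nan nan] deg nan n 0
cup 2 side [ 0.6214 -0.0277] n 134 rms 0.0023 handle [-0.0074  0.0348] deg 102.0 n 146
[0.62322775 0.01664501 0.19575915] -89.95782641400064 expect [ 0.6252594 -0.0263535]
cup 2 top [ 0.6204 -0.0243] n 55 rms 0.001 handle [nan nan] deg nan n 0
cup 2 side [ 0.6219 -0.0265] n 131 rms 0.002 handle [-0.0078  0.0341] deg 102.8 n 143
cup 1 top [ 0.6251 -0.0249] n 40 rms 0.0012 handle [-0.0149 -0.0112] deg -143.1 n 325
cup 1 side [ 0.6248 -0.0287] n 86 rms 0.0021 handle [-0.0283 -0.0165] deg -149.8 n 542
```

Emit:
{"fn": "servo_tool", "kwargs": {"commands": [[[0.016,0.004,0],[0,0,0]],[[0.016,0.004,0],[0,0,0]],[[0.016,0.004,0],[0,0,0]],[[0.016,0.004,0.03],[0,0,0]],[[0.016,0.004,0.06],[0,0,0]],[[0.016,0.004,0.09],[0,0,0]],[[0.016,0.004,0.12],[0,0,0]],[[0.016,0.004,0.12],[0,0,0]]]}}

```text
clock: 21.7
tcp_pos: [0.6257, 0.016, 0.163]
orientation: [3.141, 0.001, -0.004]
contact_force: [0.4, -0.4, -0.5]
grip_width: 0.0084
gripper_force: 48.9
```

```bash
python3 - <<'E'
from h import *
o=r.get_obs();print(o['tcp_pos'],o['contact_force'],o['moment'])
grab('side','s2.png');a=cv2.imread('pics/s2.png')[190:300,260:380];cv2.imwrite('pics/s2c.png',cv2.resize(a,None,fx=4,fy=4,interpolation=cv2.INTER_CUBIC))
C=clouds();cup(C,1,(.625,-.0255),.03);p=o['tcp_pos'];cup(C,2,(.625,-.025),p[2]-.0931)
E
```

```text
[0.62569342 0.01603864 0.1629944 ] [ 0.3929843  -0.38276734 -0.54961205] [-0.0091395   0.02868924  0.00319203]
cup 1 top [ 0.6254 -0.0246] n 64 rms 0.0038 handle [-0.0309 -0.0245] deg -141.6 n 110
cup 1 side [ 0.626  -0.0291] n 211 rms 0.0055 handle [-0.004  -0.0009] deg -166.7 n 602
cup 2 top [ 0.6223 -0.026 ] n 62 rms 0.0037 handle [-0.0291 -0.0395] deg -126.3 n 1
cup 2 side [ 0.6239 -0.0285] n 156 rms 0.0041 handle [-0.0062  0.0356] deg 99.8 n 136
```

View pics/s2c.png

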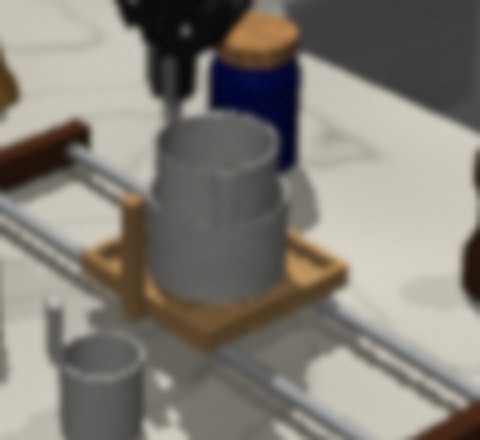

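The crop shows cup2 (215,165) partway inside cup1 (215,245) with no contact force. I'll keep lowering it, then release.

Emit:
{"fn": "servo_tool", "kwargs": {"commands": [[[0.004,0,0.03],[0,0,0]],[[0.004,0,0.06],[0,0,0]],[[0.004,0,0.09],[0,0,0]],[[0.004,0,0.12],[0,0,0]],[[0.004,0,0.135],[0,0,0]],[[0.004,0,0.141],[0,0,0]],[[0.004,0,0.141],[0,0,0]]]}}

```text
clock: 22.55
tcp_pos: [0.6275, 0.0158, 0.1291]
orientation: [3.141, 0.001, -0.0]
contact_force: [-0.2, -0.4, -0.8]
grip_width: 0.008
gripper_force: 49.0
```

Emit:
{"fn": "servo_tool", "kwargs": {"commands": [[[0,0,0],[0,0,0]],[[0,0,0],[0,0,0]],[[0,0,0],[0,0,0]],[[0,0,0],[0,0,0]],[[0,0,-0.08],[0,0,0]],[[0,0,-0.2],[0,0,0]],[[0,0,-0.3],[0,0,0]],[[0,-0.2,-0.35],[0,0,0]],[[-0.2,-0.4,-0.35],[0,0,0]],[[-0.4,-0.5,-0.35],[0,0,0]],[[-0.4,-0.5,-0.35],[0,0,0]],[[-0.4,-0.5,-0.35],[0,0,0]]], "claw": 0.55}}

```text
clock: 23.75
tcp_pos: [0.5243, 0.1439, 0.2162]
orientation: [-3.14, -0.009, 0.005]
contact_force: [0.0, -0.0, 0.2]
grip_width: 0.0386
gripper_force: 0.0
```

```bash
cat >> h.py <<'E'
def survey(ks):
    C=clouds()
    G={1:((.6255,-.0255),.03),2:((.448,-.2295),0),3:((.4671,.0695),0),4:((.4705,-.0797),0),5:((.4253,-.3522),0)}
    for k in (1,2,3,4,5): cup(C,k,*(((.6255,-.0255),.03+.004*(k-1)) if k in ks else G[k]))
E
python3 - <<'E'
from h import *
o=r.get_obs();print(o['clock'],o['tcp_pos'],o['grip_width']);survey([1,2])
E
```

```text
23.75 [0.52432703 0.1439049  0.21616656] 0.03860875309360672
cup 1 top [ 0.6243 -0.0256] n 147 rms 0.0051 handle [-0.0288 -0.0314] deg -132.6 n 36
cup 1 side [ 0.6236 -0.0302] n 258 rms 0.0055 handle [-0.027 -0.03 ] deg -132.1 n 149
cup 2 top [ 0.6252 -0.0251] n 134 rms 0.0046 handle [-0.0284 -0.0318] deg -131.8 n 35
cup 2 side [ 0.6241 -0.0284] n 195 rms 0.005 handle [-0.0257 -0.0331] deg -127.8 n 135
cup 3 top [0.4673 0.0694] n 51 rms 0.0008 handle [-0.0277  0.0229] deg 140.4 n 15
cup 3 side [0.4674 0.0672] n 114 rms 0.0027 handle [-0.0281  0.0214] deg 142.7 n 51
cup 4 top [ 0.4705 -0.0798] n 32 rms 0.0007 handle [-0.0263  0.015 ] deg 150.3 n 14
cup 4 side [ 0.471  -0.0824] n 96 rms 0.0021 handle [-0.0276  0.0093] deg 161.4 n 65
cup 5 top [ 0.4252 -0.3518] n 36 rms 0.0011 handle [-0.0109 -0.0171] deg -122.5 n 24
cup 5 side [ 0.4254 -0.3554] n 76 rms 0.0025 handle [-0.0134 -0.0194] deg -124.7 n 106
```

```bash
sed -i 's/def cup(C,k,xy,z0=0,verbose=True):/def cup(C,k,xy,z0=0,verbose=True,tol=.012):/; s/(d<Ro+.012)&(d>Ro-.012)/(d<Ro+tol)\&(d>Ro-tol-.0025)/' h.py
python3 - <<'E'
from h import *
C=clouds()
for k in(1,2):cup(C,k,(.625,-.0255),.03+.004*(k-1),tol=.004)
plan([(.4403,.0917,.19,-38),(.4403,.0917,.091,-38)])
E
```

```text
cup 1 top [ 0.6245 -0.0255] n 77 rms 0.0012 handle [-0.0276 -0.0166] deg -149.0 n 40
cup 1 side [ 0.6242 -0.0288] n 136 rms 0.0025 handle [-0.0277 -0.0315] deg -131.3 n 146
cup 2 top [ 0.6248 -0.0251] n 78 rms 0.0014 handle [-0.0073  0.0401] deg 100.3 n 39
cup 2 side [ 0.6253 -0.0277] n 122 rms 0.0022 handle [-0.0271 -0.0345] deg -128.1 n 132
at 23.9 [0.5285 0.14   0.2172] yaw -90.0 w 0.0383 F 0.0
[[-0.353, 0.193, 0.109], [0.001, -0.001, -0.578]] rows 6.1
[[-0.354, 0.193, 0.505], [0.001, -0.001, -0.578]] rows 2.0
```

Emit:
{"fn": "servo_tool", "kwargs": {"commands": [[[-0.353,0.193,0.1],[0,0,-0.58]],[[-0.353,0.193,0.1],[0,0,-0.58]],[[-0.353,0.193,0.1],[0,0,-0.58]],[[-0.353,0.193,0.1],[0,0,-0.58]],[[-0.353,0.193,0.1],[0,0,-0.58]],[[-0.353,0.193,0.1],[0,0,-0.58]],[[-0.353,0.193,0.1],[0,0,-0.58]],[[-0.353,0.193,0.1],[0,0,-0.58]],[[-0.353,0.193,0.22],[0,0,-0.58]],[[-0.353,0.193,0.34],[0,0,-0.58]],[[-0.353,0.193,0.45],[0,0,-0.58]],[[-0.353,0.193,0.505],[0,0,-0.58]],[[-0.353,0.193,0.505],[0,0,-0.58]],[[-0.353,0.193,0.505],[0,0,-0.58]]]}}

```text
clock: 25.35
tcp_pos: [0.4397, 0.092, 0.0908]
orientation: [2.822, 1.379, -0.0]
contact_force: [-0.4, 0.4, 0.3]
grip_width: 0.0383
gripper_force: 0.0
```

Emit:
{"fn": "servo_tool", "kwargs": {"commands": [[[0,0,0],[0,0,0]],[[0,0,0],[0,0,0]],[[0,0,0],[0,0,0]],[[0,0,0],[0,0,0]],[[0,0,0],[0,0,0]],[[0,0,0],[0,0,0]],[[0,0,0],[0,0,0]],[[0,0,0],[0,0,0]]], "claw": 1}}

```text
clock: 26.15
tcp_pos: [0.4407, 0.0927, 0.0916]
orientation: [2.821, 1.382, 0.005]
contact_force: [-0.2, -1.3, 7.4]
grip_width: 0.0083
gripper_force: 50.9
```

```bash
python3 - <<'E'
from h import *
o=r.get_obs();p=o['tcp_pos'];C=clouds();cup(C,3,(.4671,.0695))
# centre target TCP frame ~ (.6262,-.0255), handle at 150 -> closing yaw -30
a=np.radians(150);t=np.array([.6262,-.0255])+.036*np.array([np.cos(a),np.sin(a)]);print(t)
plan([(p[0],p[1],.25,-38),(t[0],t[1],.25,-30),(t[0],t[1],.205,-30)])
E
```

```text
cup 3 top [0.4664 0.0739] n 28 rms 0.0009 handle [ 0.0298 -0.0143] deg -25.7 n 1
cup 3 side [0.4675 0.0705] n 119 rms 0.0024 handle [-0.0319  0.018 ] deg 150.6 n 157
[ 0.59502309 -0.0075    ]
at 26.2 [0.4407 0.0927 0.0916] yaw -37.8 w 0.0079 F 50.9
[[0.002, 0.001, -0.634], [0.001, -0.002, 0.002]] rows 3.2
[[0.063, 0.735, -0.632], [0.001, -0.002, -0.086]] rows 3.7
[[0.063, 0.734, -0.452], [0.001, -0.002, -0.086]] rows 0.9
```

Emit:
{"fn": "servo_tool", "kwargs": {"commands": [[[0,0,-0.1],[0,0,0]],[[0,0,-0.25],[0,0,0]],[[0,0,-0.42],[0,0,0]],[[0,0,-0.58],[0,0,0]],[[0,0,-0.65],[0,0,0]],[[0,0,-0.65],[0,0,0]],[[0.01,0.14,-0.65],[0,0,-0.02]],[[0.02,0.28,-0.65],[0,0,-0.04]],[[0.03,0.42,-0.65],[0,0,-0.06]],[[0.05,0.56,-0.65],[0,0,-0.086]],[[0.063,0.68,-0.65],[0,0,-0.086]],[[0.063,0.735,-0.65],[0,0,-0.086]],[[0.063,0.735,-0.65],[0,0,-0.086]],[[0.063,0.735,-0.65],[0,0,-0.086]],[[0.063,0.735,-0.55],[0,0,-0.086]],[[0.063,0.735,-0.452],[0,0,-0.086]],[[0.063,0.735,-0.452],[0,0,-0.086]],[[0.063,0.735,-0.452],[0,0,-0.086]]]}}

```text
clock: 28.05
tcp_pos: [0.5934, -0.0068, 0.2036]
orientation: [-2.72, -1.571, 0.001]
contact_force: [0.8, 0.6, -0.5]
grip_width: 0.0084
gripper_force: 49.8
```

```bash
cat >> h.py <<'E'
def held(k,dz,n=2):
    """measure held cup k against the reference (side bias corrected), print correction in tool axes to reach the nest centre"""
    hc=DIM[k][2]/1000; ref={'top':np.array([.6246,-.0253]),'side':np.array([.625,-.0280])}
    for i in range(n):
        C=clouds();o=r.get_obs();p=o['tcp_pos'];Rm=R.from_rotvec(o['orientation']).as_matrix();u=Rm[:2,1]
        q=cup(C,k,p[:2]+hc*u,p[2]-dz,tol=.007)
        for m in q:
            e=ref[m]-q[m][0]; print(m,'world err',np.round(e,4),'tool norm',np.round(Rm.T@np.r_[e,0]/.25,3))
        print(p,yaw(Rm),'F',o['contact_force'])
E
python3 - <<'E'
from h import *
held(3,.0916)
E
```

```text
cup 3 top [ 0.6258 -0.0252] n 0 rms None handle [nan nan] deg nan n 0
cup 3 side [ 0.6233 -0.0241] n 102 rms 0.0025 handle [-0.0335  0.0113] deg 161.5 n 176
top world err [-0.0012 -0.0001] tool norm [-0.003 -0.004 -0.   ]
side world err [ 0.0017 -0.0039] tool norm [-0.01   0.014  0.   ]
[ 0.59458404 -0.00724812  0.20476435] -29.9859754503112 F [ 0.48477232  0.78682572 -0.02029754]
cup 3 top [ 0.6259 -0.0254] n 0 rms None handle [nan nan] deg nan n 0
cup 3 side [ 0.6238 -0.0241] n 119 rms 0.0026 handle [-0.0341  0.0117] deg 161.1 n 176
top world err [-0.0013  0.0001] tool norm [-0.002 -0.005 -0.   ]
side world err [ 0.0012 -0.0039] tool norm [-0.011  0.012  0.   ]
[ 0.59475084 -0.00735452  0.20478032] -29.99618732280713 F [ 0.5257574   0.58487232 -1.07748864]
```

Emit:
{"fn": "servo_tool", "kwargs": {"commands": [[[-0.01,0.012,0],[0,0,0]],[[-0.01,0.012,0],[0,0,0]],[[-0.01,0.012,0],[0,0,0]],[[-0.01,0.012,0.04],[0,0,0]],[[-0.01,0.012,0.08],[0,0,0]],[[-0.01,0.012,0.11],[0,0,0]],[[-0.01,0.012,0.14],[0,0,0]],[[-0.01,0.012,0.17],[0,0,0]],[[-0.01,0.012,0.17],[0,0,0]]]}}

```text
clock: 29.15
tcp_pos: [0.5948, -0.0112, 0.1597]
orientation: [-2.72, -1.57, 0.003]
contact_force: [-0.8, -0.4, -0.9]
grip_width: 0.0079
gripper_force: 49.8
```

```bash
python3 - <<'E'
from h import *
held(3,.0916,1)
C=clouds();cup(C,2,(.6248,-.0251),.034,tol=.004)
E
```

```text
cup 3 top [ 0.6267 -0.0294] n 0 rms None handle [-0.0365 -0.036 ] deg -135.4 n 1
cup 3 side [ 0.6235 -0.0288] n 83 rms 0.0024 handle [-0.0329  0.0122] deg 159.6 n 176
top world err [-0.0021  0.0041] tool norm [ 0.01  -0.015 -0.   ]
side world err [0.0015 0.0008] tool norm [ 0.006  0.004 -0.   ]
[ 0.59553597 -0.01137499  0.1609257 ] -30.02507583777425 F [ 0.29700412 -0.77664348 -0.94329382]
cup 2 top [ 0.6255 -0.025 ] n 8 rms 0.0005 handle [-0.0341 -0.0376] deg -132.2 n 19
cup 2 side [ 0.6265 -0.0246] n 106 rms 0.0029 handle [-0.0082 -0.0088] deg -133.1 n 419
```

Emit:
{"fn": "servo_tool", "kwargs": {"commands": [[[0.005,0.004,0.03],[0,0,0]],[[0.005,0.004,0.06],[0,0,0]],[[0.005,0.004,0.09],[0,0,0]],[[0.005,0.004,0.11],[0,0,0]],[[0.005,0.004,0.122],[0,0,0]],[[0.005,0.004,0.125],[0,0,0]],[[0.005,0.004,0.125],[0,0,0]]]}}

```text
clock: 30.05
tcp_pos: [0.5971, -0.0108, 0.1298]
orientation: [2.721, 1.57, 0.0]
contact_force: [0.2, 0.1, -1.0]
grip_width: 0.0083
gripper_force: 49.8
```

Emit:
{"fn": "servo_tool", "kwargs": {"commands": [[[0,0,0],[0,0,0]],[[0,0,0],[0,0,0]],[[0,0,0],[0,0,0]],[[0,0,0],[0,0,0]],[[0,0,-0.08],[0,0,0]],[[0,0,-0.2],[0,0,0]],[[0,0,-0.3],[0,0,0]],[[-0.12,-0.08,-0.35],[0,0,0]],[[-0.24,-0.16,-0.35],[0,0,0]],[[-0.36,-0.24,-0.35],[0,0,0]],[[-0.45,-0.3,-0.35],[0,0,0]],[[-0.45,-0.3,-0.35],[0,0,0]],[[-0.45,-0.3,-0.35],[0,0,0]]], "claw": 0.6}}

```text
clock: 31.35
tcp_pos: [0.476, -0.0704, 0.2176]
orientation: [-2.721, -1.57, -0.002]
contact_force: [0.7, -0.2, -0.1]
grip_width: 0.0343
gripper_force: 0.0
```

```bash
python3 - <<'E'
from h import *
C=clouds()
for k in(1,2,3):cup(C,k,(.625,-.0255),.03+.004*(k-1),tol=.004)
grab('top','t3.png');a=cv2.imread('pics/t3.png')[195:300,255:360];cv2.imwrite('pics/t3c.png',cv2.resize(a,None,fx=5,fy=5,interpolation=cv2.INTER_CUBIC))
plan([(.4455,-.068,.19,-24),(.4455,-.068,.09,-24)])
E
```

```text
cup 1 top [ 0.6246 -0.0253] n 76 rms 0.001 handle [-0.0301  0.0137] deg 155.5 n 52
cup 1 side [ 0.6252 -0.0286] n 111 rms 0.0024 handle [-0.031   0.0125] deg 158.1 n 181
cup 2 top [ 0.6247 -0.0249] n 85 rms 0.0017 handle [-0.0304  0.0173] deg 150.3 n 55
cup 2 side [ 0.6231 -0.0252] n 137 rms 0.0031 handle [-0.0289  0.0094] deg 161.9 n 168
cup 3 top [ 0.6264 -0.0262] n 68 rms 0.002 handle [-0.0319  0.0186] deg 149.8 n 58
cup 3 side [ 0.6265 -0.028 ] n 105 rms 0.0024 handle [-0.0318  0.0127] deg 158.3 n 151
at 31.5 [ 0.4769 -0.07    0.2175] yaw -29.9 w 0.034 F 0.0
[[-0.056, -0.113, 0.11], [0.001, 0.0, -0.066]] rows 0.8
[[-0.056, -0.113, 0.51], [0.001, 0.0, -0.066]] rows 2.0
```

View pics/t3c.png

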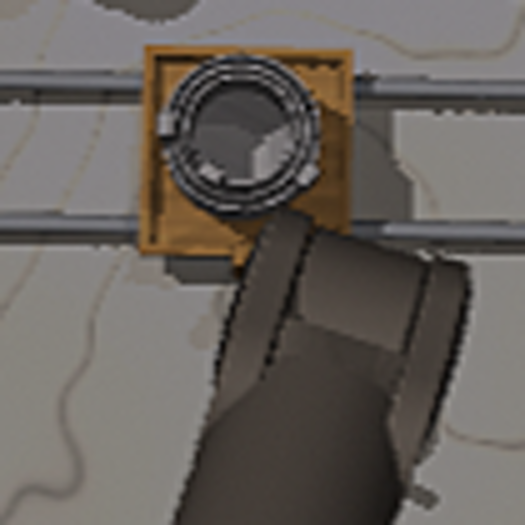

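The crop shows three concentric cups at (240,130), with handles at (165,125), (207,175) and (308,175). The up-left and right sides are free for the handles of cup4 and cup5. Next, cup4.

Emit:
{"fn": "servo_tool", "kwargs": {"commands": [[[-0.056,-0.113,0.11],[0,0,-0.066]],[[-0.056,-0.113,0.11],[0,0,-0.066]],[[-0.056,-0.113,0.11],[0,0,-0.066]],[[-0.056,-0.113,0.22],[0,0,-0.066]],[[-0.056,-0.113,0.34],[0,0,-0.066]],[[-0.056,-0.113,0.45],[0,0,-0.066]],[[-0.056,-0.113,0.51],[0,0,-0.066]],[[-0.056,-0.113,0.51],[0,0,-0.066]],[[-0.056,-0.113,0.51],[0,0,-0.066]]]}}

```text
clock: 32.4
tcp_pos: [0.4457, -0.0688, 0.0903]
orientation: [2.635, 1.708, 0.001]
contact_force: [-0.2, -0.3, -0.2]
grip_width: 0.0344
gripper_force: 0.0
```

Emit:
{"fn": "servo_tool", "kwargs": {"commands": [[[0,0,0],[0,0,0]],[[0,0,0],[0,0,0]],[[0,0,0],[0,0,0]],[[0,0,0],[0,0,0]],[[0,0,0],[0,0,0]],[[0,0,0],[0,0,0]],[[0,0,0],[0,0,0]],[[0,0,0],[0,0,0]]], "claw": 1}}

```text
clock: 33.2
tcp_pos: [0.446, -0.0688, 0.0909]
orientation: [2.634, 1.708, 0.005]
contact_force: [1.2, -1.1, 7.5]
grip_width: 0.008
gripper_force: 49.6
```

```bash
python3 - <<'E'
from h import *
o=r.get_obs();p=o['tcp_pos'];C=clouds();cup(C,4,(.4705,-.0798))
a=np.radians(40);t=np.array([.627,-.026])+.029*np.array([np.cos(a),np.sin(a)]);print(t)
plan([(p[0],p[1],.25,-24),(.53,-.05,.25,-90),(t[0],t[1],.25,-140),(t[0],t[1],.205,-140)])
E
```

```text
cup 4 top [ 0.4705 -0.0798] n 0 rms None handle [nan nan] deg nan n 0
cup 4 side [ 0.4698 -0.0808] n 90 rms 0.0024 handle [-0.0274  0.0059] deg 167.8 n 184
[ 0.64921529 -0.00735916]
at 33.3 [ 0.446  -0.0688  0.0909] yaw -24.1 w 0.0084 F 49.6
[[0.001, 0.002, -0.636], [0.002, -0.001, -0.001]] rows 3.2
[[0.207, 0.278, -0.635], [0.001, -0.002, 0.732]] rows 7.7
-- new call
[[0.477, -0.171, 0.0], [0.0, 0.0, 0.556]] rows 5.8
[[0.477, -0.171, 0.18], [0.0, 0.0, 0.556]] rows 0.9
```

Emit:
{"fn": "servo_tool", "kwargs": {"commands": [[[0,0,-0.1],[0,0,0]],[[0,0,-0.25],[0,0,0]],[[0,0,-0.42],[0,0,0]],[[0,0,-0.58],[0,0,0]],[[0,0,-0.65],[0,0,0]],[[0.03,0.04,-0.65],[0,0,0.09]],[[0.06,0.08,-0.65],[0,0,0.18]],[[0.09,0.12,-0.65],[0,0,0.27]],[[0.12,0.16,-0.65],[0,0,0.36]],[[0.15,0.2,-0.65],[0,0,0.45]],[[0.18,0.24,-0.65],[0,0,0.54]],[[0.2,0.27,-0.65],[0,0,0.63]],[[0.207,0.278,-0.65],[0,0,0.72]],[[0.207,0.278,-0.65],[0,0,0.732]],[[0.207,0.278,-0.65],[0,0,0.732]],[[0.207,0.278,-0.65],[0,0,0.732]]]}}

```text
clock: 34.9
tcp_pos: [0.5284, -0.0496, 0.2523]
orientation: [-3.141, -0.005, 0.001]
contact_force: [0.3, -0.6, -0.6]
grip_width: 0.0081
gripper_force: 49.0
```

Emit:
{"fn": "servo_tool", "kwargs": {"commands": [[[0.08,-0.03,0],[0,0,0.09]],[[0.16,-0.06,0],[0,0,0.18]],[[0.24,-0.09,0],[0,0,0.27]],[[0.32,-0.12,0],[0,0,0.36]],[[0.4,-0.15,0],[0,0,0.45]],[[0.477,-0.171,0],[0,0,0.54]],[[0.477,-0.171,0],[0,0,0.556]],[[0.477,-0.171,0],[0,0,0.556]],[[0.477,-0.171,0.0],[0,0,0.556]],[[0.477,-0.171,0.1],[0,0,0.556]],[[0.477,-0.171,0.18],[0,0,0.556]],[[0.477,-0.171,0.18],[0,0,0.556]],[[0.477,-0.171,0.18],[0,0,0.556]]]}}

```text
clock: 36.2
tcp_pos: [0.6477, -0.007, 0.2073]
orientation: [2.847, -1.327, -0.001]
contact_force: [0.5, -0.0, -0.3]
grip_width: 0.0079
gripper_force: 48.9
```

```bash
sed -i "s/ref={'top':np.array(\[.6246,-.0253\]),'side':np.array(\[.625,-.0280\])}/ref={'top':np.array([.6260,-.0260]),'side':np.array([.6265,-.0282])}/" h.py; python3 - <<'E'
from h import *
held(4,.0909)
E
```

```text
cup 4 top [ 0.6222 -0.024 ] n 26 rms 0.0009 handle [nan nan] deg nan n 0
cup 4 side [ 0.6237 -0.0259] n 88 rms 0.0024 handle [0.012  0.0099] deg 39.5 n 103
top world err [ 0.0038 -0.002 ] tool norm [ 0.016 -0.006  0.   ]
side world err [ 0.0028 -0.0023] tool norm [ 0.014 -0.003  0.   ]
[ 0.6483882  -0.00713821  0.20827678] -139.99103005197546 F [-0.00966697 -0.3416594  -0.50657838]
cup 4 top [ 0.623  -0.0242] n 27 rms 0.0008 handle [nan nan] deg nan n 0
cup 4 side [ 0.6242 -0.0261] n 91 rms 0.0021 handle [0.0119 0.0108] deg 42.2 n 103
top world err [ 0.003  -0.0018] tool norm [ 0.013 -0.004  0.   ]
side world err [ 0.0023 -0.0021] tool norm [ 0.012 -0.002  0.   ]
[ 0.64851364 -0.00704758  0.20830196] -139.9910907971665 F [ 0.18284082 -0.95347569 -1.66767378]
```

Emit:
{"fn": "servo_tool", "kwargs": {"commands": [[[0.013,-0.004,0],[0,0,0]],[[0.013,-0.004,0],[0,0,0]],[[0.013,-0.004,0],[0,0,0]],[[0.013,-0.004,0.05],[0,0,0]],[[0.013,-0.004,0.09],[0,0,0]],[[0.013,-0.004,0.12],[0,0,0]],[[0.013,-0.004,0.15],[0,0,0]],[[0.013,-0.004,0.18],[0,0,0]],[[0.013,-0.004,0.18],[0,0,0]]]}}

```text
clock: 37.3
tcp_pos: [0.6504, -0.0085, 0.161]
orientation: [2.847, -1.327, -0.003]
contact_force: [-0.7, -1.0, -1.0]
grip_width: 0.008
gripper_force: 49.0
```

```bash
python3 - <<'E'
from h import *
held(4,.0909,1)
E
```

```text
cup 4 top [ 0.6246 -0.0254] n 25 rms 0.0008 handle [-0.03   0.015] deg 153.5 n 9
cup 4 side [ 0.6254 -0.028 ] n 88 rms 0.0028 handle [0.0128 0.0107] deg 39.9 n 105
top world err [ 0.0014 -0.0006] tool norm [ 0.005 -0.003 -0.   ]
side world err [ 0.0011 -0.0002] tool norm [ 0.003 -0.003 -0.   ]
[ 0.65099024 -0.00869256  0.16224297] -139.99634718147271 F [ 0.15908652 -0.18588775 -1.4939826 ]
```

Emit:
{"fn": "servo_tool", "kwargs": {"commands": [[[0.004,-0.003,0.03],[0,0,0]],[[0.004,-0.003,0.06],[0,0,0]],[[0.004,-0.003,0.09],[0,0,0]],[[0.004,-0.003,0.105],[0,0,0]],[[0.004,-0.003,0.115],[0,0,0]],[[0.004,-0.003,0.118],[0,0,0]],[[0.004,-0.003,0.118],[0,0,0]]]}}

```text
clock: 38.1
tcp_pos: [0.6523, -0.009, 0.1331]
orientation: [-2.847, 1.328, -0.0]
contact_force: [0.0, 0.9, 1.5]
grip_width: 0.0082
gripper_force: 49.4
```

Emit:
{"fn": "servo_tool", "kwargs": {"commands": [[[0,0,0],[0,0,0]],[[0,0,0],[0,0,0]],[[0,0,0],[0,0,0]],[[0,0,0],[0,0,0]],[[0,0,-0.08],[0,0,0]],[[0,0,-0.2],[0,0,0]],[[0,0,-0.3],[0,0,0]],[[0,0,-0.4],[0,0,0]],[[0,0,-0.4],[0,0,0]]], "claw": 0.65}}

```text
clock: 39.0
tcp_pos: [0.6539, -0.0102, 0.238]
orientation: [-2.845, 1.327, -0.01]
contact_force: [0.9, 0.2, 0.0]
grip_width: 0.0298
gripper_force: 0.0
```

```bash
python3 - <<'E'
from h import *
plan([(.55,-.17,.23,-135),(.48,-.3,.21,-125),(.4146,-.3703,.19,-123.5),(.4146,-.3703,.089,-123.5)])
E
```

```text
at 39.0 [ 0.6539 -0.0102  0.238 ] yaw -140.0 w 0.0298 F 0.0
[[0.223, 0.729, 0.03], [-0.003, -0.003, -0.056]] rows 3.8
-- new call
[[0.17, 0.566, 0.08], [0.0, 0.0, -0.111]] rows 3.0
[[0.184, 0.95, 0.16], [0.0, 0.0, -0.128]] rows 2.0
[[0.184, 0.95, 0.564], [0.0, 0.0, -0.128]] rows 2.0
```

Move part-way to clear the view, and check the nest and cup5.

Emit:
{"fn": "servo_tool", "kwargs": {"commands": [[[0.22,0.73,0.03],[0,0,-0.05]],[[0.22,0.73,0.03],[0,0,-0.05]],[[0.22,0.73,0.03],[0,0,-0.05]],[[0.22,0.73,0.03],[0,0,-0.05]],[[0.22,0.73,0.03],[0,0,-0.05]],[[0.22,0.73,0.03],[0,0,-0.05]],[[0.22,0.73,0.03],[0,0,-0.05]]]}}

```text
clock: 39.7
tcp_pos: [0.5485, -0.1674, 0.2254]
orientation: [-2.898, 1.212, -0.0]
contact_force: [0.3, 0.3, -0.6]
grip_width: 0.0301
gripper_force: 0.0
```

```bash
python3 - <<'E'
from h import *
C=clouds()
for k in(1,2,3,4):cup(C,k,(.625,-.0255),.03+.004*(k-1),tol=.004)
cup(C,5,(.4252,-.3519))
plan([(.48,-.3,.21,-125),(.4146,-.3703,.19,-123.5),(.4146,-.3703,.089,-123.5)])
E
```

```text
cup 1 top [ 0.6245 -0.0252] n 80 rms 0.0011 handle [-0.0081  0.0125] deg 122.9 n 93
cup 1 side [ 0.6254 -0.0277] n 112 rms 0.0024 handle [-0.0283  0.0135] deg 154.4 n 249
cup 2 top [ 0.6245 -0.0249] n 77 rms 0.0016 handle [-0.0263  0.0159] deg 148.9 n 77
cup 2 side [ 0.6256 -0.0248] n 112 rms 0.0028 handle [-0.0285  0.0109] deg 159.2 n 237
cup 3 top [ 0.6247 -0.0249] n 63 rms 0.0022 handle [-0.0073  0.0173] deg 113.0 n 83
cup 3 side [ 0.6238 -0.0276] n 106 rms 0.003 handle [-0.0201  0.0141] deg 145.0 n 219
cup 4 top [ 0.6277 -0.0273] n 57 rms 0.0017 handle [-0.005   0.0212] deg 103.2 n 67
cup 4 side [ 0.6281 -0.0302] n 79 rms 0.0023 handle [-0.0008  0.0195] deg 92.4 n 155
cup 5 top [ 0.4249 -0.3519] n 39 rms 0.0011 handle [-0.0107 -0.0158] deg -124.1 n 24
cup 5 side [ 0.4254 -0.3557] n 79 rms 0.0024 handle [-0.0132 -0.0187] deg -125.2 n 105
at 39.8 [ 0.5487 -0.1671  0.2252] yaw -135.3 w 0.0298 F 0.0
[[0.185, 0.569, 0.061], [0.0, 0.0, -0.115]] rows 3.0
[[0.201, 0.953, 0.141], [0.0, 0.0, -0.132]] rows 2.0
[[0.201, 0.953, 0.545], [0.0, 0.0, -0.132]] rows 2.0
```

Emit:
{"fn": "servo_tool", "kwargs": {"commands": [[[0.1,0.28,0.06],[0,0,-0.06]],[[0.185,0.569,0.06],[0,0,-0.12]],[[0.201,0.76,0.14],[0,0,-0.13]],[[0.201,0.953,0.14],[0,0,-0.132]],[[0.201,0.953,0.14],[0,0,-0.132]],[[0.201,0.953,0.14],[0,0,-0.132]],[[0.201,0.953,0.14],[0,0,-0.132]],[[0.201,0.953,0.25],[0,0,-0.132]],[[0.201,0.953,0.37],[0,0,-0.132]],[[0.201,0.953,0.48],[0,0,-0.132]],[[0.201,0.953,0.545],[0,0,-0.132]],[[0.201,0.953,0.545],[0,0,-0.132]],[[0.201,0.953,0.545],[0,0,-0.132]]]}}

```text
clock: 41.1
tcp_pos: [0.414, -0.371, 0.0895]
orientation: [3.008, -0.906, 0.0]
contact_force: [-0.3, 0.1, 0.6]
grip_width: 0.0299
gripper_force: 0.0
```

Emit:
{"fn": "servo_tool", "kwargs": {"commands": [[[0,0,0],[0,0,0]],[[0,0,0],[0,0,0]],[[0,0,0],[0,0,0]],[[0,0,0],[0,0,0]],[[0,0,0],[0,0,0]],[[0,0,0],[0,0,0]],[[0,0,0],[0,0,0]],[[0,0,0],[0,0,0]]], "claw": 1}}

```text
clock: 41.9
tcp_pos: [0.414, -0.3716, 0.0903]
orientation: [-3.007, 0.908, -0.004]
contact_force: [-0.2, 2.0, 5.9]
grip_width: 0.0082
gripper_force: 49.2
```

```bash
python3 - <<'E'
from h import *
o=r.get_obs();p=o['tcp_pos'];C=clouds();cup(C,5,(.4251,-.3519))
a=np.radians(-60);t=np.array([.629,-.0275])+.022*np.array([np.cos(a),np.sin(a)]);print(t)
plan([(p[0],p[1],.25,-123.5),(.5,-.22,.25,-95),(t[0],t[1],.25,-60),(t[0],t[1],.206,-60)])
E
```

```text
cup 5 top [ 0.4251 -0.3519] n 0 rms None handle [nan nan] deg nan n 0
cup 5 side [ 0.4246 -0.3571] n 64 rms 0.0026 handle [-0.0214 -0.023 ] deg -132.9 n 139
[ 0.64       -0.04655256]
at 42.0 [ 0.414  -0.3716  0.0903] yaw -123.6 w 0.008 F 49.2
[[0.001, -0.001, -0.639], [-0.001, -0.001, -0.001]] rows 3.2
[[-0.048, -0.696, -0.638], [-0.0, -0.002, -0.318]] rows 3.5
-- new call
[[0.497, -0.74, 0.0], [0.0, 0.0, -0.389]] rows 4.5
[[0.497, -0.74, 0.176], [0.0, 0.0, -0.389]] rows 0.9
```

Emit:
{"fn": "servo_tool", "kwargs": {"commands": [[[0,0,-0.1],[0,0,0]],[[0,0,-0.25],[0,0,0]],[[0,0,-0.42],[0,0,0]],[[0,0,-0.58],[0,0,0]],[[0,0,-0.65],[0,0,0]],[[-0.01,-0.17,-0.65],[0,0,-0.08]],[[-0.02,-0.34,-0.65],[0,0,-0.16]],[[-0.03,-0.51,-0.65],[0,0,-0.24]],[[-0.048,-0.696,-0.65],[0,0,-0.318]],[[-0.048,-0.696,-0.65],[0,0,-0.318]],[[-0.048,-0.696,-0.65],[0,0,-0.318]],[[-0.048,-0.696,-0.65],[0,0,-0.318]]]}}

```text
clock: 43.2
tcp_pos: [0.4985, -0.2209, 0.2518]
orientation: [3.138, -0.141, 0.0]
contact_force: [-0.5, -0.9, -0.9]
grip_width: 0.008
gripper_force: 49.1
```

Emit:
{"fn": "servo_tool", "kwargs": {"commands": [[[0.08,-0.12,0],[0,0,-0.07]],[[0.17,-0.25,0],[0,0,-0.14]],[[0.25,-0.37,0],[0,0,-0.21]],[[0.33,-0.5,0],[0,0,-0.28]],[[0.42,-0.62,0],[0,0,-0.35]],[[0.497,-0.74,0],[0,0,-0.389]],[[0.497,-0.74,0],[0,0,-0.389]],[[0.497,-0.74,0],[0,0,-0.389]],[[0.497,-0.74,0.1],[0,0,-0.389]],[[0.497,-0.74,0.176],[0,0,-0.389]],[[0.497,-0.74,0.176],[0,0,-0.389]],[[0.497,-0.74,0.176],[0,0,-0.389]]]}}

```text
clock: 44.4
tcp_pos: [0.6387, -0.0484, 0.2081]
orientation: [3.035, 0.808, -0.001]
contact_force: [0.8, -0.2, -0.8]
grip_width: 0.0083
gripper_force: 49.1
```

```bash
sed -i "s/ref={'top':np.array(\[.6260,-.0260\]),'side':np.array(\[.6265,-.0282\])}/ref={'top':np.array([.6277,-.0273]),'side':np.array([.6281,-.0302])}/; s/p\[:2\]+hc\*u,p\[2\]-dz/p[:2]+hc*u*(-1 if k==5 else 1),p[2]-dz/" h.py; python3 - <<'E'
from h import *
held(5,.0903)
E
```

```text
cup 5 top [ 0.6287 -0.0285] n 0 rms None handle [nan nan] deg nan n 0
cup 5 side [ 0.6285 -0.0291] n 59 rms 0.0022 handle [ 0.0046 -0.0219] deg -78.1 n 167
top world err [-0.001   0.0012] tool norm [-0.001 -0.006 -0.   ]
side world err [-0.0004 -0.0011] tool norm [-0.003  0.003 -0.   ]
[ 0.63962283 -0.04761826  0.20893941] -60.10275288644239 F [-0.05208824 -0.19799315  0.06843925]
cup 5 top [ 0.6288 -0.0278] n 0 rms None handle [nan nan] deg nan n 0
cup 5 side [ 0.6286 -0.0283] n 66 rms 0.0024 handle [ 0.004  -0.0209] deg -79.0 n 170
top world err [-0.0011  0.0005] tool norm [-0.003 -0.004 -0.   ]
side world err [-0.0005 -0.0019] tool norm [-0.005  0.006 -0.   ]
[ 0.63975799 -0.04689654  0.20878576] -60.033510136911914 F [ 0.16499869  0.41456794 -1.07026355]
```

Emit:
{"fn": "servo_tool", "kwargs": {"commands": [[[-0.004,0.004,0],[0,0,0]],[[-0.004,0.004,0],[0,0,0]],[[-0.004,0.004,0.05],[0,0,0]],[[-0.004,0.004,0.09],[0,0,0]],[[-0.004,0.004,0.12],[0,0,0]],[[-0.004,0.004,0.15],[0,0,0]],[[-0.004,0.004,0.18],[0,0,0]],[[-0.004,0.004,0.18],[0,0,0]]]}}

```text
clock: 45.4
tcp_pos: [0.6382, -0.0474, 0.1612]
orientation: [-3.034, -0.813, 0.003]
contact_force: [0.2, -0.2, 0.7]
grip_width: 0.0084
gripper_force: 49.2
```

```bash
python3 - <<'E'
from h import *
held(5,.0903,1)
E
```

```text
cup 5 top [ 0.6279 -0.0286] n 0 rms None handle [nan nan] deg nan n 0
cup 5 side [ 0.6287 -0.0281] n 63 rms 0.0031 handle [ 0.0033 -0.02  ] deg -80.5 n 186
top world err [-0.0002  0.0013] tool norm [ 0.002 -0.005 -0.   ]
side world err [-0.0006 -0.0021] tool norm [-0.006  0.006  0.   ]
[ 0.63894569 -0.04764833  0.16245235] -59.9912701225718 F [-1.14919523 -1.15892048 -1.03879867]
```

Emit:
{"fn": "servo_tool", "kwargs": {"commands": [[[-0.002,0.003,0.03],[0,0,0]],[[-0.002,0.003,0.06],[0,0,0]],[[-0.002,0.003,0.085],[0,0,0]],[[-0.002,0.003,0.1],[0,0,0]],[[-0.002,0.003,0.106],[0,0,0]],[[-0.002,0.003,0.106],[0,0,0]]]}}

```text
clock: 46.1
tcp_pos: [0.6388, -0.0485, 0.1364]
orientation: [-3.034, -0.813, 0.0]
contact_force: [-1.8, 0.2, 4.4]
grip_width: 0.0082
gripper_force: 49.9
```

Emit:
{"fn": "servo_tool", "kwargs": {"commands": [[[0,0,0],[0,0,0]],[[0,0,0],[0,0,0]],[[0,0,0],[0,0,0]],[[0,0,0],[0,0,0]],[[0,0,-0.08],[0,0,0]],[[0,0,-0.2],[0,0,0]],[[0,0,-0.3],[0,0,0]],[[-0.1,-0.15,-0.4],[0,0,0]],[[-0.2,-0.3,-0.4],[0,0,0]],[[-0.3,-0.45,-0.4],[0,0,0]],[[-0.4,-0.6,-0.4],[0,0,0]],[[-0.4,-0.6,-0.4],[0,0,0]],[[-0.4,-0.6,-0.4],[0,0,0]]], "claw": 0.65}}

```text
clock: 47.4
tcp_pos: [0.4769, 0.0329, 0.2362]
orientation: [-3.032, -0.818, -0.001]
contact_force: [1.3, -0.6, -0.0]
grip_width: 0.0298
gripper_force: 0.0
```

```bash
python3 - <<'E'
from h import *
o=r.get_obs();print(o['clock'],o['tcp_pos'])
C=clouds()
for k in(1,2,3,4,5):cup(C,k,(.6265,-.0265),.03+.004*(k-1),tol=.004)
P=C['top'].reshape(-1,3)
s=P[(abs(P[:,0]-.547)<.02)&(abs(P[:,1]+.025)<.02)&(P[:,2]>.105)&(P[:,2]<.125)];print('post',s.mean(0) if len(s) else 0,len(s))
for n in C:
  Q=C[n].reshape(-1,3);d=np.hypot(Q[:,0]-.6275,Q[:,1]+.028);print(n,'floor z of inner cup',np.median(Q[(d<.012),2]))
grab('side','s5.png');grab('top','t5.png');a=cv2.imread('pics/t5.png')[180:285,255:360];b=cv2.imread('pics/s5.png')[200:305,265:370];cv2.imwrite('pics/n5.png',cv2.resize(np.hstack([a,b]),(798,399),interpolation=cv2.INTER_CUBIC))
E
```

```text
47.4 [0.47689664 0.0328584  0.23623334]
cup 1 top [ 0.6245 -0.0253] n 79 rms 0.0011 handle [-0.0066  0.0073] deg 132.3 n 116
cup 1 side [ 0.6262 -0.0276] n 110 rms 0.0023 handle [-0.0017  0.0109] deg 98.9 n 317
cup 2 top [ 0.6251 -0.0247] n 75 rms 0.0019 handle [-0.007   0.0131] deg 118.1 n 95
cup 2 side [ 0.6272 -0.0252] n 105 rms 0.0028 handle [-0.0019  0.0089] deg 102.1 n 295
cup 3 top [ 0.6266 -0.0272] n 68 rms 0.0027 handle [-0.0058  0.0169] deg 108.9 n 98
cup 3 side [ 0.6246 -0.0281] n 88 rms 0.0026 handle [0.0039 0.012 ] deg 72.2 n 285
cup 4 top [ 0.6289 -0.0299] n 76 rms 0.0026 handle [0.0017 0.0203] deg 85.3 n 80
cup 4 side [ 0.6304 -0.0294] n 79 rms 0.0027 handle [0.0035 0.0154] deg 77.1 n 213
cup 5 top [ 0.6255 -0.0257] n 41 rms 0.0018 handle [0.0088 0.0162] deg 61.3 n 68
cup 5 side [ 0.6271 -0.0278] n 54 rms 0.0025 handle [0.0081 0.0132] deg 58.5 n 176
post [ 0.54711194 -0.02490906  0.11450343] 20
top floor z of inner cup 0.05082744710325504
side floor z of inner cup nan
  return _methods._mean(a, axis=axis, dtype=dtype,
  ret = ret.dtype.type(ret / rcount)
```

View pics/n5.png

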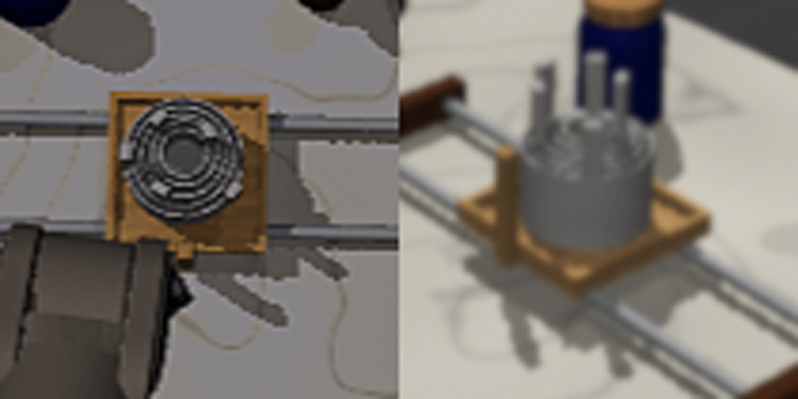

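The crops show all five cups nested concentrically at (185,152), with the handles spread apart. The inner floor is at z = 0.051 against an expected 0.050, so the set is seated. Now I'll pinch the post.

```bash
python3 - <<'E'
from h import *
plan([(.5480,-.025,.2,-90),(.5480,-.025,.103,-90)])
E
```

```text
at 47.6 [0.4785 0.0301 0.2364] yaw -60.1 w 0.0299 F 0.0
[[0.131, 0.33, 0.146], [0.001, -0.001, 0.332]] rows 3.5
[[0.131, 0.329, 0.534], [0.001, -0.001, 0.332]] rows 1.9
```

Emit:
{"fn": "servo_tool", "kwargs": {"commands": [[[0.05,0.15,0.05],[0,0,0.1]],[[0.131,0.33,0.146],[0,0,0.2]],[[0.131,0.33,0.146],[0,0,0.3]],[[0.131,0.33,0.146],[0,0,0.332]],[[0.131,0.33,0.146],[0,0,0.332]],[[0.131,0.33,0.146],[0,0,0.332]],[[0.131,0.33,0.146],[0,0,0.332]],[[0.131,0.33,0.25],[0,0,0.332]],[[0.131,0.33,0.35],[0,0,0.332]],[[0.131,0.33,0.45],[0,0,0.332]],[[0.131,0.33,0.534],[0,0,0.332]],[[0.131,0.33,0.534],[0,0,0.332]],[[0.131,0.33,0.534],[0,0,0.332]]]}}

```text
clock: 48.9
tcp_pos: [0.5471, -0.0236, 0.1032]
orientation: [-3.141, -0.005, -0.001]
contact_force: [-0.3, 0.0, 0.0]
grip_width: 0.0301
gripper_force: 0.0
```

Emit:
{"fn": "servo_tool", "kwargs": {"commands": [[[0,0,0],[0,0,0]],[[0,0,0],[0,0,0]],[[0,0,0],[0,0,0]],[[0,0,0],[0,0,0]],[[0,0,0],[0,0,0]],[[0,0,0],[0,0,0]],[[0,0,0],[0,0,0]]], "claw": 1, "squeeze": 40}}

```text
clock: 49.6
tcp_pos: [0.5478, -0.0242, 0.104]
orientation: [-3.141, -0.002, -0.004]
contact_force: [-0.6, -0.9, 7.4]
grip_width: 0.0136
gripper_force: 39.4
```

Emit:
{"fn": "servo_tool", "kwargs": {"commands": [[[0,0.01,0],[0,0,0]],[[0,0.03,0],[0,0,0]],[[0,0.06,0],[0,0,0]],[[0,0.09,0],[0,0,0]],[[0,0.12,0],[0,0,0]],[[0,0.15,0],[0,0,0]],[[0,0.18,0],[0,0,0]],[[0,0.21,0],[0,0,0]],[[0,0.24,0],[0,0,0]],[[0,0.27,0],[0,0,0]],[[0,0.3,0],[0,0,0]],[[0,0.33,0],[0,0,0]],[[0,0.36,0],[0,0,0]],[[0,0.39,0],[0,0,0]],[[0,0.41,0],[0,0,0]],[[0,0.425,0],[0,0,0]],[[0,0.43,0],[0,0,0]],[[0,0.43,0],[0,0,0]]]}}

```text
clock: 51.4
tcp_pos: [0.5427, -0.1324, 0.104]
orientation: [-3.138, 0.002, 0.01]
contact_force: [-18.8, 2.8, 26.1]
grip_width: 0.0132
gripper_force: 41.0
```

```bash
python3 - <<'E'
from h import *
o=r.get_obs();print(o['clock'],o['tcp_pos'],o['contact_force'],o['grip_width'])
grab('top','t6.png');a=cv2.imread('pics/t6.png')[170:290,225:400];cv2.imwrite('pics/t6c.png',cv2.resize(a,None,fx=4,fy=4,interpolation=cv2.INTER_CUBIC))
E
```

```text
51.4 [ 0.54270959 -0.13235473  0.10396428] [-18.78605344   2.77314772  26.0762799 ] 0.013161163836901916
```

View pics/t6c.png

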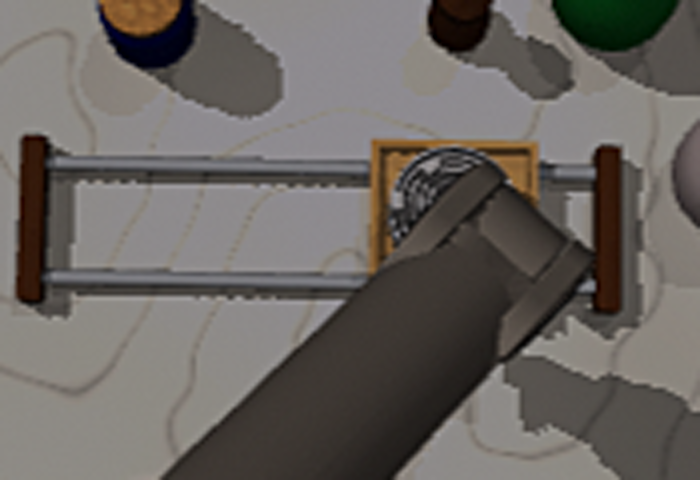

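The caddy at (455,210) in the crop is still short of the end block at (607,230). The -19 N side force says the rail runs slightly off world y, so I'll work out its direction.

```bash
python3 - <<'E'
from h import *
A=ray('top',(233.2,224.5),.04);B=ray('top',(376.8,227.3),.04);print(A,B,(B-A)[:2]/abs((B-A)[1]),(A+B)/2)
p=cv2.imread('pics/top0.png').astype(int);b,g,rr=p[...,0],p[...,1],p[...,2]
m=((rr>50)&(rr<110)&(g<45)&(b<35)).astype(np.uint8);n,l,s,c=cv2.connectedComponentsWithStats(m)
for i in range(1,n):
    if s[i,4]>60: print(s[i],c[i],ray('top',c[i],.04))
E
```

```text
[0.62676757 0.19037303 0.04      ] [ 0.6055365  -0.25291092  0.04      ] [-0.04789497 -1.        ] [ 0.61615203 -0.03126895  0.04      ]
[495 176   7  20  86] [497.74418605 184.97674419] [ 0.72812652 -0.63709414  0.04      ]
[181 195  13  23 105] [187.78095238 205.9047619 ] [0.68876614 0.32989265 0.04      ]
[ 613  202   27  226 2334] [631.46486718 304.29263068] [ 0.34612128 -1.02325932  0.04      ]
[449 219  15  16 144] [456.56944444 225.38888889] [ 0.60451381 -0.50062687  0.04      ]
[455 245   7  29 114] [457.64035088 260.20175439] [ 0.49651504 -0.49766     0.04      ]
```

Emit:
{"fn": "servo_tool", "kwargs": {"commands": [[[-0.01,0,0],[0,0,0]],[[-0.02,0.0,0],[0,0,0]],[[-0.021,0.0,0],[0,0,0]],[[-0.022,0.02,0],[0,0,0]],[[-0.023,0.04,0],[0,0,0]],[[-0.024,0.06,0],[0,0,0]],[[-0.025,0.08,0],[0,0,0]],[[-0.026,0.1,0],[0,0,0]],[[-0.026,0.11,0],[0,0,0]],[[-0.026,0.11,0],[0,0,0]]]}}

```text
clock: 52.45
tcp_pos: [0.5413, -0.159, 0.104]
orientation: [-3.141, -0.002, -0.003]
contact_force: [-3.0, 0.5, 10.6]
grip_width: 0.0134
gripper_force: 40.5
```

Emit:
{"fn": "servo_tool", "kwargs": {"commands": [[[-0.001,0.01,0],[0,0,0]],[[-0.001,0.02,0],[0,0,0]],[[-0.002,0.03,0],[0,0,0]],[[-0.002,0.03,0],[0,0,0]]]}}

```text
clock: 52.85
tcp_pos: [0.5409, -0.1663, 0.104]
orientation: [-3.141, -0.003, -0.003]
contact_force: [-1.7, 0.5, 10.7]
grip_width: 0.0133
gripper_force: 40.5
```

Emit:
{"fn": "servo_tool", "kwargs": {"commands": [[[0,0.006,0],[0,0,0]],[[0,0.012,0],[0,0,0]],[[-0.001,0.018,0],[0,0,0]],[[-0.001,0.02,0],[0,0,0]],[[-0.001,0.02,0],[0,0,0]]]}}

```text
clock: 53.35
tcp_pos: [0.5408, -0.1694, 0.104]
orientation: [-3.138, -0.005, -0.002]
contact_force: [-4.1, 6.1, 16.2]
grip_width: 0.0136
gripper_force: 41.5
```

Emit:
{"fn": "servo_tool", "kwargs": {"commands": [[[0,0.006,0],[0,0,0]],[[0,0.01,0],[0,0,0]],[[0,0.01,0],[0,0,0]]]}}

```text
clock: 53.65
tcp_pos: [0.5408, -0.1695, 0.104]
orientation: [-3.133, -0.008, -0.0]
contact_force: [-4.9, 13.0, 20.9]
grip_width: 0.0134
gripper_force: 43.2
```

```bash
python3 - <<'E'
from h import *
C=clouds()
P=C['side'].reshape(-1,3); o=r.get_obs();print(o['tcp_pos'],o['contact_force'])
for k in (1,5):cup(C,k,(.6255-.007,-.0255-.145),.03+.004*(k-1),tol=.004)
E
```

```text
[ 0.54077185 -0.16949769  0.10394748] [-5.90774031 13.30318801 20.78876128]
cup 1 top [ 0.6168 -0.168 ] n 46 rms 0.002 handle [0.0054 0.0261] deg 78.4 n 60
cup 1 side [ 0.6183 -0.1704] n 101 rms 0.0023 handle [ 0.0093 -0.0219] deg -67.0 n 210
cup 5 top [ 0.6187 -0.1676] n 23 rms 0.002 handle [0.0194 0.0191] deg 44.6 n 31
cup 5 side [ 0.6204 -0.1715] n 38 rms 0.0021 handle [0.0172 0.013 ] deg 37.0 n 127
```

It's against the stop: no further travel, and the force rises. I'll ease off, release and withdraw.

Emit:
{"fn": "servo_tool", "kwargs": {"commands": [[[0,-0.012,0],[0,0,0]],[[0,-0.012,0],[0,0,0]]]}}

```text
clock: 53.95
tcp_pos: [0.5408, -0.1694, 0.104]
orientation: [-3.139, -0.005, -0.002]
contact_force: [-3.4, 5.3, 13.2]
grip_width: 0.0132
gripper_force: 41.2
```

Emit:
{"fn": "servo_tool", "kwargs": {"commands": [[[0,0,0],[0,0,0]],[[0,0,0],[0,0,0]],[[0,0,0],[0,0,0]],[[0,0,0],[0,0,0]],[[0,0,-0.06],[0,0,0]],[[0,0,-0.16],[0,0,0]],[[0,0,-0.3],[0,0,0]],[[0,0,-0.45],[0,0,0]],[[-0.15,-0.2,-0.45],[0,0,0]],[[-0.3,-0.4,-0.45],[0,0,0]],[[-0.3,-0.6,-0.45],[0,0,0]],[[-0.3,-0.8,-0.45],[0,0,0]],[[-0.3,-0.8,-0.45],[0,0,0]],[[-0.3,-0.8,-0.45],[0,0,0]]], "claw": 0.65}}

```text
clock: 55.35
tcp_pos: [0.4644, 0.0328, 0.2154]
orientation: [-3.14, -0.014, 0.001]
contact_force: [-0.7, -0.9, 0.6]
grip_width: 0.0296
gripper_force: 0.0
```

```bash
python3 - <<'E'
from h import *
o=r.get_obs();print(o['clock'],o['tcp_pos'],o['contact_force'])
C=clouds()
for k in (1,2,3,4,5):cup(C,k,(.6175,-.17),.03+.004*(k-1),tol=.004)
P=C['top'].reshape(-1,3);s=P[(abs(P[:,0]-.54)<.02)&(abs(P[:,1]+.17)<.03)&(P[:,2]>.105)&(P[:,2]<.125)];print('post',s.mean(0),len(s))
grab('side','s7.png');grab('top','t7.png');a=cv2.imread('pics/t7.png')[165:315,170:410];b=cv2.imread('pics/s7.png')[195:345,160:400];cv2.imwrite('pics/n7.png',cv2.resize(np.hstack([a,b]),(799,250),interpolation=cv2.INTER_CUBIC))
E
```

```text
55.35 [0.46438552 0.03281015 0.21541797] [-0.67305445 -0.911416    0.63299924]
cup 1 top [ 0.6178 -0.1673] n 80 rms 0.001 handle [-0.0023  0.0113] deg 101.4 n 109
cup 1 side [ 0.6183 -0.1709] n 123 rms 0.0022 handle [-0.0017  0.0133] deg 97.4 n 356
cup 2 top [ 0.6182 -0.1663] n 75 rms 0.0017 handle [-0.0027  0.0145] deg 100.5 n 97
cup 2 side [ 0.62   -0.1669] n 116 rms 0.0027 handle [-0.0021  0.0097] deg 102.2 n 326
cup 3 top [ 0.6173 -0.1706] n 83 rms 0.0032 handle [-0.0027  0.0192] deg 98.0 n 96
cup 3 side [ 0.6178 -0.1703] n 108 rms 0.0028 handle [0.0046 0.0129] deg 70.5 n 314
cup 4 top [ 0.6204 -0.1721] n 65 rms 0.003 handle [0.003  0.0207] deg 81.7 n 79
cup 4 side [ 0.6204 -0.172 ] n 90 rms 0.0026 handle [0.0061 0.0167] deg 69.9 n 239
cup 5 top [ 0.6187 -0.1679] n 43 rms 0.0021 handle [0.0081 0.0164] deg 63.6 n 68
cup 5 side [ 0.6201 -0.1712] n 64 rms 0.0024 handle [0.0082 0.0155] deg 62.0 n 189
post [ 0.5403894  -0.16716378  0.11389559] 24
```

View pics/n7.png

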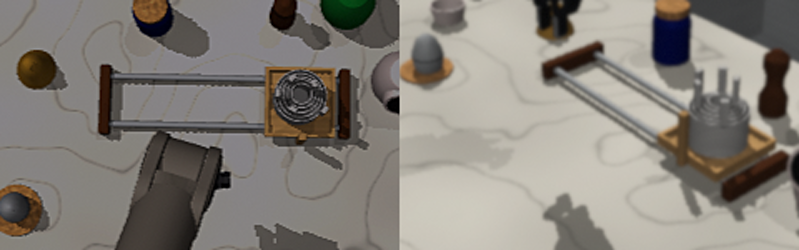

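The picture shows the caddy at (300,102), against the end block on the salt pig's side. The cups are nested and the egg is on the coaster at (17,208). Everything is where it should be, so I'll hand in.

```bash
python3 -c "
from bench import r
print(r.hand_in())"
```

```text
the job is handed in; nothing more can be done
None
```

The job is handed in, and the verdict was not shown: in the last pictures the egg timer stands on the coaster, all five cups are nested in the caddy's tray, and the caddy is against the end stop on the salt pig's side.

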